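# Pack up the mixer's loose foot, lock it and tag it

### The job

The mixer's outrigger foot hangs clear of the counter: slide the loose white packing plates under it one at a time, each flat on the last and pushed right in to the back stop, until the foot is snug, that is, the pack takes up the gap and just lifts the foot; leave any plates not needed. Then turn the lock knob clockwise until it clicks past its detent to the locked end, and after that hang the metal tag by its eye on the hook on the front of the mixer, without disturbing the other kitchen things.

Things in the scene. Friction and masses are not known exactly. Their poses are not given: they have to be found in the camera images.
- mixer: Heavy steel mixer base, fixed. Origin on its foot's vertical axis at counter level (within 2 mm); x is the way plates are pushed in (away from the robot), y left. In this frame (mm) the cabinet fills x 20 to 250, y 125 to 375, up to z 220; a dark arm over the foot spans x -20 to 20, y -25 to 125, z 64 to 78 (housing to 88). In front of the foot (-x) is open counter.
- foot_face (a point): Centre of the flat underside of the foot, a slippery black plastic puck: flat face 20 mm across, then a gently sloping lead-in up to 72 mm across, 7.5 mm higher. With the foot hanging free the face is about 35 to 37 mm above the counter. Axes as the mixer's.
- foot (a joint): How far the foot has been pushed up from where it hangs free, m: 0 free (slack), 0.0095 is its upper end stop. Weakly sprung downwards: with its weight about 2.5 N at 0, 3.2 N at 4 mm. A plate that meets its sloping lead-in lifts it, felt as a few N of resistance.
- stop_face (a point): Point on the front face of the dark upright back stop (8 mm thick, 4 to 48 mm above the counter, from 30 mm right of the foot axis to the cabinet), 45 mm behind the foot axis and 20 mm up: the plates' leading edges come to rest against this face.
- lock (a joint): Angle of the black lock knob on the cabinet's top, rad: 0 unlocked, 1.2 locked; it grows clockwise seen from above. It has a detent: a spring (0.12 N m at the ends, nothing in the middle) holds it at either end, and once past the middle (0.6) it snaps over by itself to the other end.
- lock_grip (a point): Middle of the knob's grip, on its vertical axis, 32 mm above the cabinet top. The grip is an upright bar 56 mm long (along this point's x), 16 mm thick (its y), its top 14 mm above and its foot, on a disc 52 mm across, 25 mm below this point.
- hook_root (a point): Where the hook, a round steel rod 10 mm thick, leaves the cabinet's front face (the face towards the robot).
- hook_tip (a point): Free end of the hook: 52 mm from the root, straight, leaning out of the front face towards the robot (-x of the mixer) and up, 40 degrees from vertical.
- tag_grip (a point): In the solid part of the tag, half-way through its thickness, 70 mm from the eye's centre. The tag is a bare metal plate 6 mm thick, 60 g: a solid part 45 mm wide (from 40 mm behind this point to 45 mm ahead), then a round eye, hole 34 mm, outside 56 mm. x points to the eye, z out of the upper face. Starts flat on the counter.
- tag_eye (a point): Centre of the tag's eye. Axes as those of tag_grip.
- p1_c (a point): Centre of a white plastic packing plate 150 x 50 x 8 mm (x along its length, z through its thickness), about 70 g, lying flat on the counter at the start. All the plates are alike. May be absent.
- p2_c (a point): Centre of a white plastic packing plate 150 x 50 x 8 mm (x along its length, z through its thickness), about 70 g, lying flat on the counter at the start. All the plates are alike. May be absent.
- p3_c (a point): Centre of a white plastic packing plate 150 x 50 x 8 mm (x along its length, z through its thickness), about 70 g, lying flat on the counter at the start. All the plates are alike. May be absent.
- p4_c (a point): Centre of a white plastic packing plate 150 x 50 x 8 mm (x along its length, z through its thickness), about 70 g, lying flat on the counter at the start. All the plates are alike. May be absent.
- p5_c (a point): Centre of a white plastic packing plate 150 x 50 x 8 mm (x along its length, z through its thickness), about 70 g, lying flat on the counter at the start. All the plates are alike. May be absent.
- laid1_c (a point): Centre of another such plate (150 x 50 x 8 mm), one of one or two already laid under the foot at the start, square to the back stop. May be absent.
- laid2_c (a point): Centre of another such plate (150 x 50 x 8 mm), one of one or two already laid under the foot at the start, square to the back stop. May be absent.
- cup: Bystander: small white cup, 56 mm across, 50 mm high; origin under its centre.
- cutter: Bystander: steel pastry cutter ring, 70 mm across, 35 mm high; origin under its centre.
- spoon: Bystander: a spoon lying on the counter.
Mind the look-alikes: they are no part of the job. What is shaped like the part that bears tag_grip but turquoise is not meant.

How it is judged:
By the outcome, as a careful person would: the job done as asked, in the order asked, and still so for the second after the job is handed in, with the robot touching nothing.
Of p1, p2, p3, p4, p5 only 4 to 5 are there at a start; the rules pass over those that are not, and their reading is None.
Of laid1, laid2 only 1 to 2 are there at a start; the rules pass over those that are not, and their reading is None.
At some moment in a run one of tag may be knocked a few centimetres aside while the robot is not near it.
Once in a run the grip may slacken for a moment while it holds something.
It also fails if it takes over 208 s, if anything falls off the work surface, if the arm or the gripper's body presses on something with over 40 N, if the wrist force passes 120 N, or if a joint passes its speed limit or range.

### The arm

A 7-joint arm with a two-finger parallel gripper is mounted at the origin on the work surface. World frame = base frame: x ahead of the robot, y to its left, z up, the work surface at z = 0. Lengths are in m, angles in rad, forces in N, time in s.
With the tool pointing down it reaches from about 0.425 to 0.925 m from the base axis. Payload 6.8 kg.
Tool frame: the origin (TCP) lies midway between the tips of the shut fingers; the grasp point (between the pads) lies 19 mm behind it; z points along the fingers, y is the line along which they close (so a half turn about z gives the same grasp; the last joint's range is limited). The gripper opens to 88 mm and grips with 3 to 60 N. Pads are 20 mm wide; open, the fingers measure 115 mm over their backs; the gripper's body (75 mm by 178 mm) begins 61 mm behind the grasp point.
Start: joints at [1.233, 0.477, 0.022, 1.555, -0.011, 1.109, -0.083], TCP at [0.154, -0.657, 0.187] pointing down, gripper open.
Joint ranges: [-2.96, 2.96], [-0.34, 2.1], [-1.41, 1.46], [0.24, 2.44], [-1.37, 4.51], [0.17, 1.92], [-2.96, 2.96]. Speed limits (rad/s): [2.39, 2.39, 3.14, 3.14, 3.14, 3.14, 3.14].

### API

Orientations are given as a unit quaternion [x, y, z, w].
In Python, from station import * gives the robot as it stands. The module is installed in compiled form; this text tells all that it offers.
- The arm moves only by the tool servo_tool, never from a script. Its argument "commands" is a list of rows, each a list of 7 numbers: the turn, a rotation vector about the tool's x, y, z in degrees, then the shift along the tool's x, y, z in mm, then the finger opening in mm, from 0 to 87.8. In form: [[rx, ry, rz, tx, ty, tz, grip], ...]. A call has 1 to 12 rows; each row shifts and turns the commanded pose from where the row before left it, along the tool's axes as they then stand; what a row does not reach is not made up. A row lasts 1/10 s, in which the tool goes at most 50 mm and 8.59 degrees, less where a joint would pass 70% of its speed; a pose out of reach is approached as far as the arm can. A call with a gripper value outside its range is refused whole. The fingers move at their own pace and stop on an object; "newtons" is the grip in N (left out, the last holds). Time passes only in rows, so rows that do not move let the fingers close. It gives the time, the measured TCP pose, the force, the opening and the grip force at its end, in the units of the state.
- sense(): the state, without advancing time (a new reading comes with each control period).
- capture(name): name is "side" or "top"; returns the picture (400x640x3 uint8, blue, green, red); there is no depth.
- camera_model(name): a dict with "fx", "fy", "cx", "cy" (pixels), "R" (3x3) and "t" (3): a world point X has camera coordinates R X + t. Camera axes: x right, y down, z forward; pixel columns grow to the right and rows downward; lengths in m; the calibration is good to about 2 mm. A picture is of the moment at which its call begins. camera_model takes no time and is no camera call.
- hand_in(): hands the job in; it is judged then, once.
The state is a dict: "time_s": time; "joint_positions": joint angles; "qvel": joint speeds; "joint_efforts": joint torques, N m; "tool_pos": TCP position; "tcp_rot": TCP orientation; "force": force on the tool from outside, world axes, zero at the start; "torque": the same for the moment, N m; "grip_width": finger opening in m; "gripper_force": force on a finger pad.
Only numpy, scipy, OpenCV 4.12 (cv2) and the standard library are available. Lean on these libraries where they do the work, as an engineer would, in place of code of your own. Each camera call takes 0.05 s, during which the arm holds its last target. There are 200 camera calls.

## Working session

There is one attempt and no reset: what is moved stays moved. The work goes in short steps, Python scripts to look and compute and a tool call to move; the robot and the scene stay as the last step left them, time stands still between calls to the robot, and variables do not carry over. Pictures are saved under pics/ and viewed, at most 14 in all, crops included, and the job is handed in when it is done.

Besides the shell and the picture viewer there is one more tool, called after "Call:" as a command line: name --pt "numbers of a row" for each row, then --argument value for the rest. servo_tool: Moves the arm, as the interface text tells. Its arguments: {"type":"object","properties":{"commands":{"type":"array"},"newtons":{"type":"number"}},"required":["commands"]}

```bash
mkdir -p pics; ls; python3 - <<'E'
from station import *
import cv2
s=sense(); print(s)
for n in("side","top"):
    cv2.imwrite(f"pics/{n}0.png",capture(n)); m=camera_model(n); print(n,m)
E
```

```text
pics
{'time_s': 0.0, 'joint_positions': array([ 1.23288091,  0.47781813,  0.02233077,  1.55643201, -0.01146514,
        1.10930304, -0.08310908]), 'qvel': array([-0.00027014, -0.0009959 ,  0.00066775,  0.00332656, -0.00127125,
        0.00118175,  0.00053421]), 'joint_efforts': array([ 3.41025889e-04, -5.82846057e+01,  1.53509729e+00, -2.72606224e+01,
       -5.42547181e-02,  1.70770066e-02,  1.97554405e-04]), 'tool_pos': array([ 0.15358662, -0.65661157,  0.18587775]), 'tcp_rot': array([ 9.93402876e-01,  1.14672958e-01, -1.85957490e-04, -8.97138686e-04]), 'force': array([ 0.14191114, -0.46435008,  0.05625406]), 'torque': array([0.01982013, 0.03369893, 0.04391556]), 'gripper_force': 0.0, 'grip_width': 0.08785490018071479}
side {'fx': 373.9484149445054, 'fy': 373.9484149445054, 'cx': 313.37885439798595, 'cy': 195.7825518814662, 'R': array([[-0.91451089, -0.40454312,  0.00383437],
       [-0.275512  ,  0.61582662, -0.73814004],
       [ 0.29624817, -0.67609352, -0.67463663]]), 't': array([0.53788156, 0.28840346, 0.90393312])}
top {'fx': 401.4312829710707, 'fy': 401.4312829710707, 'cx': 318.7467652686753, 'cy': 196.25350583539148, 'R': array([[ 0.00826439, -0.99957761,  0.02786236],
       [-0.99774824, -0.01009748, -0.06630596],
       [ 0.06655929, -0.02725164, -0.99741025]]), 't': array([-0.03034469,  0.58052964,  1.15915049])}
```

View pics/top0.png

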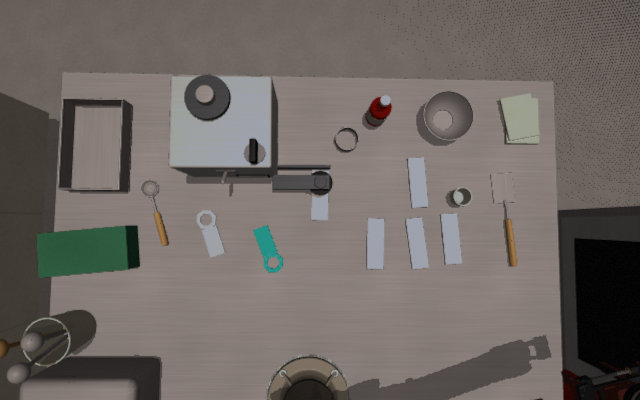

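View pics/side0.png

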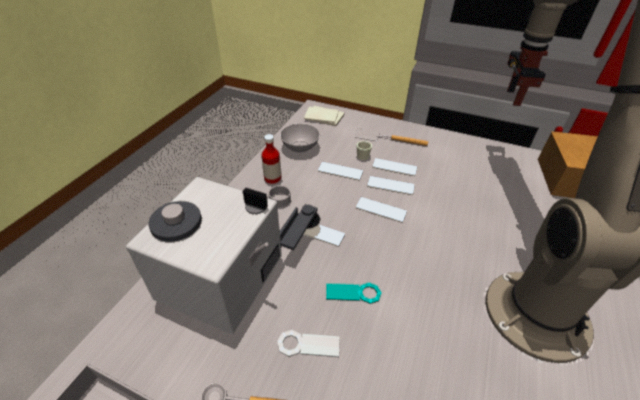

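Top view candidates:
- Loose plates: white, at (417,182), (375,243), (417,243) and (451,238). The laid plate is at (320,205), under the foot at (320,182).
- Tag: the light grey one, eye (206,218), body (212,242). The turquoise one at (268,250) is the decoy.
- Not plates: the paper (520,118) and the spatulas (503,188).
- Knob: black bar at (253,150). The round thing at (207,95) is not it.
- Hook: near (226,176).

Next I'll measure the plates and tag and take a close crop.

```bash
cat > h.py <<'E'
from station import *
import cv2, numpy as np
from scipy.spatial.transform import Rotation as Ro
def ray(n,u,v):
    m=camera_model(n); R=m["R"]; c=-R.T@m["t"]
    return c, R.T@np.array([(u-m["cx"])/m["fx"],(v-m["cy"])/m["fy"],1])
def onz(n,u,v,z):
    c,d=ray(n,u,v); return c+d*(z-c[2])/d[2]
def proj(n,X):
    m=camera_model(n); p=m["R"]@np.array(X)+m["t"]; return np.array([m["cx"]+m["fx"]*p[0]/p[2],m["cy"]+m["fy"]*p[1]/p[2]])
def tri(a,b):
    (c,d),(e,f)=ray("top",*a),ray("side",*b)
    s=np.linalg.lstsq(np.c_[d,-f],e-c,rcond=None)[0]; P,Q=c+s[0]*d,e+s[1]*f
    return (P+Q)/2,np.linalg.norm(P-Q)
def white(im,th=150):
    h=cv2.cvtColor(im,cv2.COLOR_BGR2HSV); b=im.astype(int)
    return ((h[...,2]>th)&(b[...,0]-b[...,2]>4)).astype(np.uint8)*255
def crop(im,x0,x1,y0,y1,name,k):
    cv2.imwrite("pics/"+name,cv2.resize(im[y0:y1,x0:x1],None,fx=k,fy=k,interpolation=cv2.INTER_CUBIC))
E
python3 - <<'E'
from h import *
im=cv2.imread("pics/top0.png"); sd=cv2.imread("pics/side0.png")
for p in [(417,182),(375,243),(451,238),(320,210),(212,240),(340,260),(210,130)]: print(p,im[p[1],p[0]])
a=cv2.resize(im[90:270,165:345],None,fx=3.2,fy=3.2,interpolation=cv2.INTER_CUBIC)
cv2.imwrite("pics/c1.png",a)
crop(sd,130,350,170,370,"c2.png",3)
m=white(im,120)
for c in cv2.findContours(m,cv2.RETR_EXTERNAL,cv2.CHAIN_APPROX_NONE)[0]:
    if cv2.contourArea(c)<200: continue
    (u,v),wh,an=cv2.minAreaRect(c)
    W=np.array([onz("top",*p,.008)[:2] for p in c[:,0]],np.float32)*1000
    r=cv2.minAreaRect(W); print((round(u),round(v)),np.round(r[0],1),np.round(r[1],1),round(r[2],1),cv2.contourArea(c))
E
```

```text
(417, 182) [173 161 157]
(375, 243) [173 162 158]
(451, 238) [173 162 157]
(320, 210) [174 162 158]
(212, 240) [167 162 158]
(340, 260) [125 129 140]
(210, 130) [166 161 156]
(267, 250) [423.1 125.2] [140.1  58.7] 24.5 717.0
(375, 243) [ 445.  -192.7] [ 47.6 146.9] 89.9 758.5
(417, 243) [ 446.1 -317.1] [148.5  48.6] 7.5 757.5
(451, 238) [ 460.1 -419.2] [148.4  48.6] 5.1 751.0
(211, 232) [473.1 290. ] [135.9  54.9] 21.0 655.5
(319, 206) [551.3 -26.4] [74.1 47.5] 0.5 347.5
(417, 182) [ 627.2 -320.6] [148.2  48.7] 4.7 735.0
(220, 121) [804.6 268.2] [266.5 286.1] 0.7 4757.5
```

View pics/c1.png

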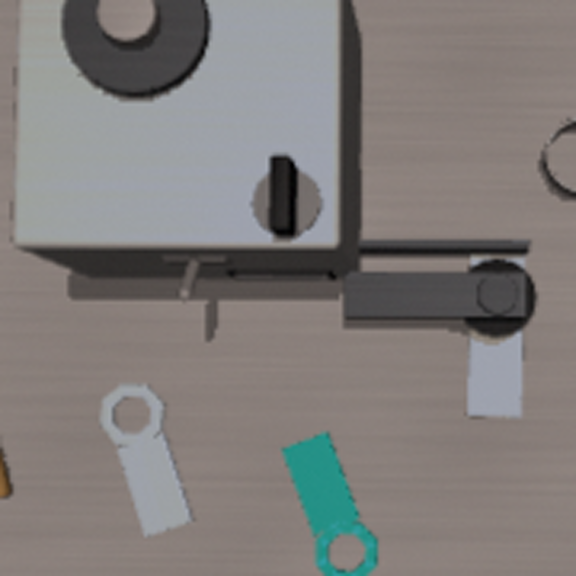

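View pics/c2.png

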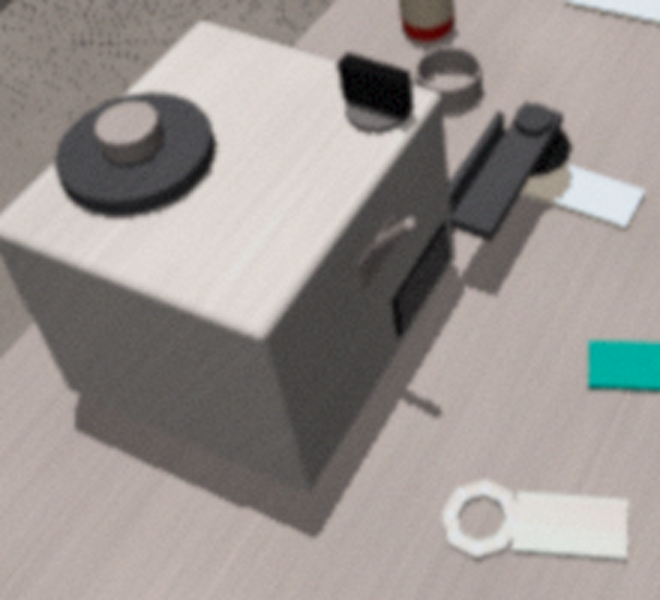

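c1 and c2 confirm the choices:
- The tag is the grey-white plate with its eye at c1 (132,415).
- The hook runs from root c1 (195,262) to tip (187,297); in c2 its tip is at (410,222).
- The knob bar lies along x, and its disc is centred at c1 (287,201).
- The laid plate's tail corners are at c1 (468,415) and (522,415).

Now I'll triangulate these.

```bash
python3 - <<'E'
from h import *
T=lambda u,v:(165+u/3.2,90+v/3.2); S=lambda u,v:(130+u/3,170+v/3)
def p(n,a,b): X,e=tri(T(*a),S(*b)); print(n,np.round(X*1000,1),round(e*1000,1))
p("laidR",(522,415),(643,189)); p("laidL",(468,415),(628,226))
p("hook tip",(187,297),(410,222)); p("hook root?",(195,262),(363,275))
p("tag end a",(190,521),(628,498)); p("tag end b",(150,535),(628,559)); p("eye",(132,414),(482,518))
p("cab corner FR",(338,246),(440,97)); p("cab corner FL",(15,244),(265,338))
p("housing",(498,293),(535,118))
p("stop right end",(529,243),(500,117))
print("disc", onz("top",*T(287,201),.225)*1000, "tag eye z3",onz("top",*T(132,414),.004)*1000)
for z in(.22,.266):
  pass
d=onz("top",*T(287,201),.225)
for z in(.227,.266):print(z,(proj("top",[d[0],d[1],z])-[165,90])*3.2,(proj("side",[d[0],d[1],z])-[130,170])*3)
for dx in(-.028,.028): print((proj("top",[d[0]+dx,d[1],.266])-[165,90])*3.2,(proj("side",[d[0]+dx,d[1],.266])-[130,170])*3)
# laid/loose corners with side: loose plate white masks in side
sd=cv2.imread("pics/side0.png"); m=white(sd,150)
for c in cv2.findContours(m,cv2.RETR_EXTERNAL,cv2.CHAIN_APPROX_NONE)[0]:
    if cv2.contourArea(c)>100: print(cv2.contourArea(c),np.round(cv2.boxPoints(cv2.minAreaRect(c))).tolist())
E
```

```text
laidR [512.9 -53.5   8.1] 1.1
laidL [511.1  -4.    7.7] 1.9
hook tip [600.6 215.5 206.9] 3.5
hook root? [638.9 225.5 137.2] 8.8
tag end a [413.6 248.3  11.1] 0.2
tag end b [399.1 286.8  -1.1] 1.2
eye [510.  304.8   4.5] 0.8
cab corner FR [639.3  99.3 213.9] 0.9
cab corner FL [636.6 343.7 214.9] 1.6
housing [617.  -28.2  85.5] 0.9
stop right end [668.  -57.3  40.3] 0.1
disc [671.31989444 137.22598027 225.        ] tag eye z3 [510.3214032  305.02372027   4.        ]
0.227 [286.65354713 200.54024683] [379.03493687 104.05071766]
0.266 [279.6021695  191.18286105] [373.81681554  66.01402373]
[278.8592606  229.35326926] [406.97291569  76.42438533]
[280.34212205 153.16434944] [341.31642295  55.80954137]
831.0 [[325.0, 282.0], [381.0, 282.0], [381.0, 302.0], [325.0, 302.0]]
289.5 [[316.0, 238.0], [320.0, 225.0], [344.0, 233.0], [340.0, 246.0]]
492.5 [[356.0, 207.0], [359.0, 196.0], [406.0, 210.0], [402.0, 221.0]]
386.5 [[367.0, 185.0], [369.0, 175.0], [414.0, 184.0], [412.0, 194.0]]
341.5 [[318.0, 170.0], [320.0, 161.0], [362.0, 170.0], [360.0, 179.0]]
322.5 [[373.0, 166.0], [374.0, 158.0], [416.0, 166.0], [415.0, 175.0]]
```

One plate is laid (z≈8), so all four loose ones should be needed: 5×8 = 40 mm against a 35–37 mm gap. The foot is at about (618,-28) with yaw about 0.5°. I'll start with plate C at (451,238).

Call:
servo_tool --pt "0 0 6.6 0 0 0 80" --pt "0 0 6.6 0 0 0 80" --pt "0 0 0 32.1 -29.1 15.75 80" --pt "0 0 0 32.1 -29.1 15.75 80" --pt "0 0 0 32.1 -29.1 15.75 80" --pt "0 0 0 32.1 -29.1 15.75 80" --pt "0 0 0 32.1 -29.1 15.75 80" --pt "0 0 0 32.1 -29.1 15.75 80" --pt "0 0 0 32.1 -29.1 15.75 80" --pt "0 0 0 32.1 -29.1 15.75 80" --pt "0 0 -5.1 0 0 0 80" --pt "0 0 0 0 0 0 80" --newtons 40

```text
time_s: 1.3
tool_pos: [0.4115, -0.4228, 0.06]
tcp_rot: [0.999, 0.046, -0.0, -0.001]
force: [0.5, -0.8, 0.1]
grip_width: 0.0803
gripper_force: 0.0
```

Call:
servo_tool --pt "0 0 0 0 0 20 80" --pt "0 0 0 0 0 20 80" --pt "0 0 0 0 0 10 80" --pt "0 0 0 0 0 7.5 80" --pt "0 0 0 0 0 0 80" --pt "0 0 0 0 0 0 45" --pt "0 0 0 0 0 0 45" --pt "0 0 0 0 0 0 45" --pt "0 0 0 0 0 0 45" --pt "0 0 0 0 0 0 45"

```text
time_s: 2.3
tool_pos: [0.4109, -0.4247, 0.0036]
tcp_rot: [0.999, 0.044, 0.0, 0.0]
force: [-0.7, 0.4, -0.4]
grip_width: 0.0459
gripper_force: 0.0
```

Call:
servo_tool --pt "0 0 0 0 0 0 45" --pt "0 0 0 0 0 -10 45" --pt "0 0 0 0 0 -20 45" --pt "0 0 0 0 0 -30 45" --pt "0 0 2.5 0 0 0 45" --pt "0 0 2.5 0 0 0 45"

```text
time_s: 2.9
tool_pos: [0.4115, -0.4254, 0.0654]
tcp_rot: [1.0, -0.0, 0.001, 0.001]
force: [0.5, 0.0, 0.0]
grip_width: 0.0449
gripper_force: 0.0
```

```bash
python3 - <<'E'
from h import *
im=capture("top");sd=capture("side"); print(sense()["grip_width"],sense()["tool_pos"])
a=cv2.resize(im[150:300,350:500],None,fx=3,fy=3,interpolation=2); b=cv2.resize(sd[110:260,330:480],None,fx=3,fy=3,interpolation=2)
cv2.imwrite("pics/g1.png",np.hstack([a,b])[:, :800] if 0 else cv2.resize(np.hstack([a,b]),(800,400)))
E
```

```text
0.044817554451148885 [ 0.41097697 -0.42484182  0.06435326]
```

View pics/g1.png

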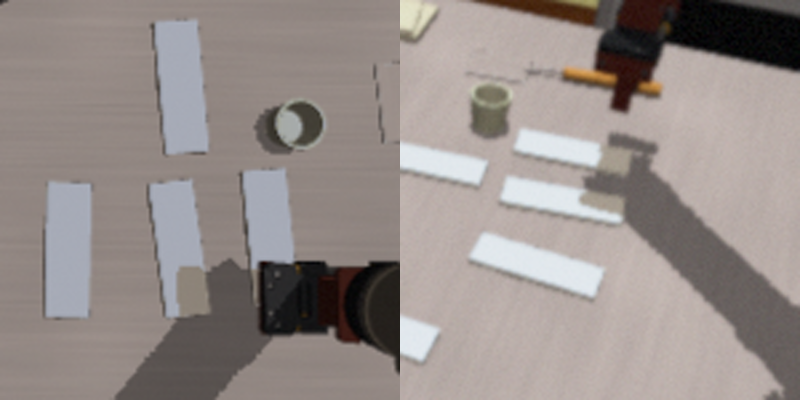

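The plate hasn't moved: the fingers closed above it. Open fingers must sit higher than the TCP, so I'll open to 62 and feel for the counter.

Call:
servo_tool --pt "0 0 -2.5 0 0 0 62" --pt "0 0 -2.6 0 -1.2 0 62" --pt "0 0 0 0 0 30 62" --pt "0 0 0 0 0 20 62" --pt "0 0 0 0 0 10 62" --pt "0 0 0 0 0 2 62" --pt "0 0 0 0 0 2 62" --pt "0 0 0 0 0 1 62" --pt "0 0 0 0 0 0 62"

```text
time_s: 3.9
tool_pos: [0.4111, -0.4238, -0.001]
tcp_rot: [0.999, 0.045, 0.0, 0.0]
force: [0.7, -0.4, 0.3]
grip_width: 0.062
gripper_force: 0.0
```

Call:
servo_tool --pt "0 0 0 0 0 1 62" --pt "0 0 0 0 0 1 62" --pt "0 0 0 0 0 1 62"

```text
time_s: 4.2
tool_pos: [0.4108, -0.4235, -0.0045]
tcp_rot: [0.999, 0.045, 0.0, 0.0]
force: [-0.9, -0.1, 1.0]
grip_width: 0.062
gripper_force: 0.0
```

Call:
servo_tool --pt "0 0 0 0 0 1 62" --pt "0 0 0 0 0 1 62" --pt "0 0 0 0 0 0 62"

```text
time_s: 4.5
tool_pos: [0.4105, -0.4233, -0.0068]
tcp_rot: [0.999, 0.045, -0.0, -0.0]
force: [0.0, 0.6, -0.6]
grip_width: 0.0618
gripper_force: 0.0
```

Call:
servo_tool --pt "0 0 0 0 0 1 62" --pt "0 0 0 0 0 1 62" --pt "0 0 0 0 0 0 62"

```text
time_s: 4.8
tool_pos: [0.4105, -0.4233, -0.0088]
tcp_rot: [0.999, 0.045, -0.0, -0.0]
force: [0.2, -0.9, 0.0]
grip_width: 0.062
gripper_force: 0.0
```

Call:
servo_tool --pt "0 0 0 0 0 0 44" --pt "0 0 0 0 0 0 44" --pt "0 0 0 0 0 0 44" --pt "0 0 0 0 0 0 44"

```text
time_s: 5.2
tool_pos: [0.4107, -0.4235, -0.0086]
tcp_rot: [0.999, 0.045, 0.0, 0.0]
force: [0.4, -0.2, -0.3]
grip_width: 0.0438
gripper_force: 0.0
```

```bash
python3 - <<'E'
from h import *
im=capture("top");sd=capture("side"); s=sense();print(s["tool_pos"],s["grip_width"])
print(proj("side",s["tool_pos"]),proj("top",s["tool_pos"]))
a=im[190:290,400:500]; b=sd[100:200,350:450]
cv2.imwrite("pics/g2.png",cv2.resize(np.hstack([a,b]),(800,400),interpolation=2))
E
```

```text
[ 0.41067093 -0.42345231 -0.00859353] 0.04408497475499289
[408.04913309 173.31436864] [450.5226669  254.68484626]
```

View pics/g2.png

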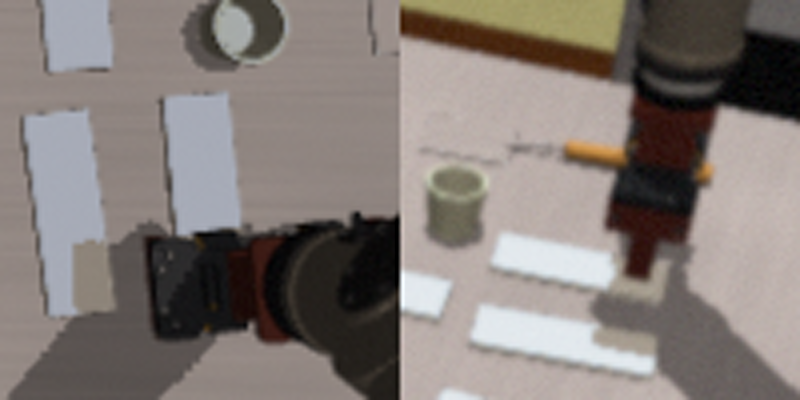

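The side view shows the finger tip at about (409,169) in full-image pixels, well above the plate, so I'll go lower by feel.

Call:
servo_tool --pt "0 0 0 0 0 0 64" --pt "0 0 0 0 0 0 64" --pt "0 0 0 0 0 0 64" --pt "0 0 0 0 0 1.5 64" --pt "0 0 0 0 0 1.5 64" --pt "0 0 0 0 0 0 64"

```text
time_s: 5.9
tool_pos: [0.4105, -0.4233, -0.0119]
tcp_rot: [0.999, 0.045, -0.0, -0.0]
force: [0.1, -0.4, 1.0]
grip_width: 0.0638
gripper_force: 0.0
```

Call:
servo_tool --pt "0 0 0 0 0 1.5 64" --pt "0 0 0 0 0 1.5 64" --pt "0 0 0 0 0 0 64"

```text
time_s: 6.2
tool_pos: [0.4105, -0.4233, -0.0149]
tcp_rot: [0.999, 0.045, -0.0, -0.0]
force: [0.1, 0.2, 0.1]
grip_width: 0.0637
gripper_force: 0.0
```

```bash
python3 - <<'E'
from h import *
for z in (-.01,0,.01,.02,.03): print(z,proj("side",[.411,-.401,z]))
E
```

```text
-0.01 [406.38209178 177.30903252]
0 [406.87697933 175.08441667]
0.01 [407.37704291 172.83653354]
0.02 [407.88236416 170.56501618]
0.03 [408.39302643 168.26948989]
```

Call:
servo_tool --pt "0 0 0 0 0 1.5 64" --pt "0 0 0 0 0 1.5 64" --pt "0 0 0 0 0 0 64"

```text
time_s: 6.5
tool_pos: [0.4105, -0.4233, -0.0179]
tcp_rot: [0.999, 0.045, -0.0, -0.0]
force: [0.2, 0.2, 0.9]
grip_width: 0.064
gripper_force: 0.0
```

Call:
servo_tool --pt "0 0 0 0 0 1.5 64" --pt "0 0 0 0 0 1.5 64" --pt "0 0 0 0 0 0 64"

```text
time_s: 6.8
tool_pos: [0.4105, -0.4233, -0.0209]
tcp_rot: [0.999, 0.045, -0.0, -0.0]
force: [-0.5, 0.9, -1.0]
grip_width: 0.0641
gripper_force: 0.0
```

Call:
servo_tool --pt "0 0 0 0 0 1 64" --pt "0 0 0 0 0 1 64" --pt "0 0 0 0 0 0 64"

```text
time_s: 7.1
tool_pos: [0.4106, -0.4234, -0.0228]
tcp_rot: [0.999, 0.045, -0.0, -0.0]
force: [0.2, -0.3, 0.1]
grip_width: 0.0638
gripper_force: 0.0
```

Call:
servo_tool --pt "0 0 0 0 0 1 64" --pt "0 0 0 0 0 1 64" --pt "0 0 0 0 0 0 64"

```text
time_s: 7.4
tool_pos: [0.4105, -0.4234, -0.0248]
tcp_rot: [0.999, 0.045, -0.0, -0.0]
force: [0.2, -0.3, -0.1]
grip_width: 0.064
gripper_force: 0.0
```

Call:
servo_tool --pt "0 0 0 0 0 1 64" --pt "0 0 0 0 0 1 64" --pt "0 0 0 0 0 0 64"

```text
time_s: 7.7
tool_pos: [0.4105, -0.4234, -0.0268]
tcp_rot: [0.999, 0.045, -0.0, -0.0]
force: [0.9, -0.5, 0.0]
grip_width: 0.0637
gripper_force: 0.0
```

Call:
servo_tool --pt "0 0 0 0 0 1 64" --pt "0 0 0 0 0 1 64" --pt "0 0 0 0 0 0 64"

```text
time_s: 8.0
tool_pos: [0.4106, -0.4233, -0.0288]
tcp_rot: [0.999, 0.045, -0.0, -0.0]
force: [-1.0, 0.1, 0.5]
grip_width: 0.0637
gripper_force: 0.0
```

Call:
servo_tool --pt "0 0 0 0 0 0 44" --pt "0 0 0 0 0 0 44" --pt "0 0 0 0 0 0 44" --pt "0 0 0 0 0 0 44" --pt "0 0 0 0 0 0 44"

```text
time_s: 8.5
tool_pos: [0.4107, -0.4235, -0.0286]
tcp_rot: [0.999, 0.045, 0.0, 0.0]
force: [0.4, 0.2, -0.3]
grip_width: 0.0479
gripper_force: 40.0
```

```bash
python3 - <<'E'
from h import *
im=capture("top");sd=capture("side"); s=sense();print(s["tool_pos"],s["grip_width"],s["gripper_force"])
a=im[190:290,400:500]; b=sd[100:200,350:450]
cv2.imwrite("pics/g3.png",cv2.resize(np.hstack([a,b]),(800,400),interpolation=2))
E
```

```text
[ 0.41068188 -0.42347894 -0.0286147 ] 0.04771558057202275 39.99611020088196
```

View pics/g3.png

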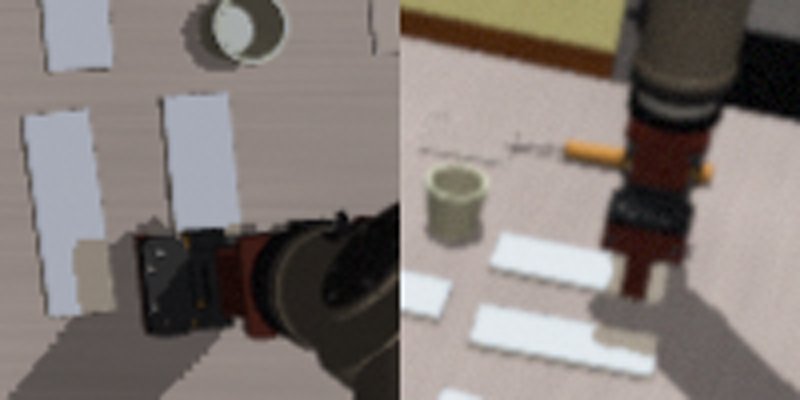

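Plate gripped (40 N, opening 47.8). With this opening, the TCP reads −28.6 when the plate sits on the counter, so that's my height reference. Carrying it to just in front of the foot.

Call:
servo_tool --pt "0 0 0 0 0 -10 40" --pt "0 0 0 0 0 -15 40" --pt "0 0 4.7 0 0 -15 40" --pt "0 0 0 4.8 -44 0 40" --pt "0 0 0 4.8 -44 0 40" --pt "0 0 0 4.8 -44 0 40" --pt "0 0 0 4.8 -44 0 40" --pt "0 0 0 4.8 -44 0 40" --pt "0 0 0 4.8 -44 0 40" --pt "0 0 0 4.8 -44 0 40" --pt "0 0 0 4.8 -44 0 40" --pt "0 0 0 4.8 -44 0 40" --newtons 55

```text
time_s: 9.8
tool_pos: [0.4515, -0.0253, 0.0128]
tcp_rot: [1.0, 0.004, 0.001, -0.0]
force: [1.0, -0.4, 0.2]
grip_width: 0.0402
gripper_force: 0.0
```

```bash
python3 - <<'E'
from h import *
im=capture("top");sd=capture("side"); s=sense();print(s["tool_pos"],s["grip_width"],s["gripper_force"],Ro.from_quat(s["tcp_rot"]).as_matrix()[:,0])
a=im[150:270,260:380]; b=sd[160:280,270:390]
cv2.imwrite("pics/g4.png",cv2.resize(np.hstack([a,b]),(800,400),interpolation=2))
E
```

```text
[ 0.45257526 -0.02029768  0.01288432] 0.04004286951799921 0.0 [0.99982816 0.01823194 0.00335425]
```

View pics/g4.png

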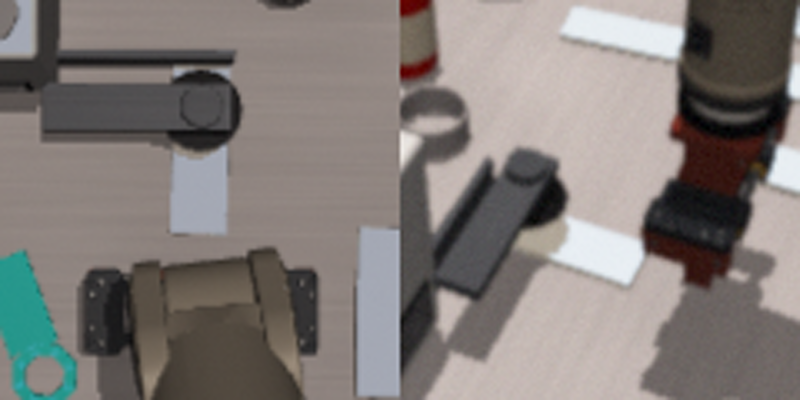

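The plate slipped out, so only the extreme tips held it. I'll find it again.

```bash
cat >> h.py <<'E'
def plates(im,z=.008):
    out=[]
    for c in cv2.findContours(white(im,120),cv2.RETR_EXTERNAL,cv2.CHAIN_APPROX_NONE)[0]:
        if cv2.contourArea(c)<200: continue
        u,v=cv2.minAreaRect(c)[0]
        W=np.array([onz("top",*p,z)[:2] for p in c[:,0]],np.float32)*1000
        q=cv2.boxPoints(cv2.minAreaRect(W)); e=[q[1]-q[0],q[2]-q[1]]; l=max(e,key=np.linalg.norm)
        a=np.degrees(np.arctan2(l[1],l[0])); a=(a+90)%180-90
        print((round(u),round(v)),"c",q.mean(0).round(1),"LW",sorted(np.linalg.norm(e,axis=1).round(1)),"yaw",a.round(1),
          "lo",(q.mean(0)-50*np.array([np.cos(np.radians(a)),np.sin(np.radians(a))])).round(1))
E
python3 - <<'E'
from h import *
plates(capture("top"))
E
```

```text
(268, 250) c [424.  122.4] LW [np.float32(59.8), np.float32(139.8)] yaw 21.1 lo [377.4 104.4]
(375, 243) c [ 445.  -192.7] LW [np.float32(47.6), np.float32(146.9)] yaw -0.1 lo [ 395.  -192.6]
(417, 243) c [ 446.1 -316.9] LW [np.float32(48.9), np.float32(148.5)] yaw 7.6 lo [ 396.5 -323.6]
(449, 239) c [ 458.6 -412.7] LW [np.float32(48.8), np.float32(148.4)] yaw 2.1 lo [ 408.6 -414.5]
(211, 232) c [472.6 289.8] LW [np.float32(54.9), np.float32(134.9)] yaw 21.0 lo [425.9 271.9]
(319, 206) c [552.8 -26.3] LW [np.float32(47.4), np.float32(77.2)] yaw 0.4 lo [502.8 -26.7]
(417, 182) c [ 627.2 -320.5] LW [np.float32(48.8), np.float32(148.2)] yaw 4.7 lo [ 577.3 -324.6]
(221, 121) c [804.8 267.2] LW [np.float32(267.8), np.float32(286.6)] yaw 89.4 lo [804.2 217.2]
```

Call:
servo_tool --pt "0 0 0 0 0 0 64" --pt "0 0 0.4 -14 41.5 0 64" --pt "0 0 0 -14 41.5 0 64" --pt "0 0 0 -14 41.5 0 64" --pt "0 0 0 -14 41.5 0 64" --pt "0 0 0 0 0 0 64" --pt "0 0 0 0 0 20 64" --pt "0 0 0 0 0 15 64" --pt "0 0 0 0 0 5 64" --pt "0 0 0 0 0 0 64"

```text
time_s: 10.95
tool_pos: [0.3943, -0.1938, -0.0289]
tcp_rot: [1.0, -0.0, -0.001, -0.0]
force: [0.0, -0.3, 0.5]
grip_width: 0.0638
gripper_force: 0.0
```

Call:
servo_tool --pt "0 0 0 0 0 1 64" --pt "0 0 0 0 0 1 64" --pt "0 0 0 0 0 1 64" --pt "0 0 0 0 0 0 64"

```text
time_s: 11.35
tool_pos: [0.3953, -0.1933, -0.0314]
tcp_rot: [1.0, 0.001, 0.0, 0.0]
force: [-0.3, 0.0, -0.2]
grip_width: 0.0638
gripper_force: 0.0
```

Call:
servo_tool --pt "0 0 0 0 0 1 64" --pt "0 0 0 0 0 1 64" --pt "0 0 0 0 0 0 64"

```text
time_s: 11.65
tool_pos: [0.3951, -0.1932, -0.0337]
tcp_rot: [1.0, 0.001, -0.0, -0.0]
force: [-0.1, -0.3, -0.5]
grip_width: 0.0642
gripper_force: 0.0
```

Call:
servo_tool --pt "0 0 0 0 0 1 64" --pt "0 0 0 0 0 1 64" --pt "0 0 0 0 0 0 64"

```text
time_s: 11.95
tool_pos: [0.3952, -0.1933, -0.0354]
tcp_rot: [1.0, 0.001, -0.0, 0.0]
force: [-0.9, 0.3, 5.5]
grip_width: 0.0639
gripper_force: 2.7
```

Call:
servo_tool --pt "0 0 0 0 0 1 64" --pt "0 0 0 0 0 1 64" --pt "0 0 0 0 0 0 64"

```text
time_s: 12.25
tool_pos: [0.3952, -0.1933, -0.0357]
tcp_rot: [1.0, 0.0, 0.0, 0.0]
force: [-7.9, 4.2, 36.6]
grip_width: 0.0638
gripper_force: 18.8
```

Call:
servo_tool --pt "0 0 0 0 0 1 64" --pt "0 0 0 0 0 1 64" --pt "0 0 0 0 0 0 64"

```text
time_s: 12.55
tool_pos: [0.3953, -0.1933, -0.0358]
tcp_rot: [1.0, 0.0, 0.0, 0.0]
force: [-13.4, 7.0, 70.2]
grip_width: 0.064
gripper_force: 35.3
```

Counter contact is at reading −35.3. I'll raise to −34 and grip.

Call:
servo_tool --pt "0 0 0 0 0 -5.5 64" --pt "0 0 0 0 0 0 64" --pt "0 0 0 0 0 0 44" --pt "0 0 0 0 0 0 44" --pt "0 0 0 0 0 0 44" --pt "0 0 0 0 0 0 44" --pt "0 0 0 0 0 0 44" --pt "0 0 0 0 0 0 44"

```text
time_s: 13.35
tool_pos: [0.3949, -0.1932, -0.0343]
tcp_rot: [1.0, 0.001, -0.0, -0.0]
force: [-1.0, 0.0, -1.8]
grip_width: 0.0493
gripper_force: 55.0
```

Call:
servo_tool --pt "0 0 0 0 0 -5 44" --pt "0 0 0 0 0 -10 44" --pt "0 0 0 0 0 -15 44" --pt "0 0 0 0 0 -15 44" --pt "0 0 0 0 0 0 44"

```text
time_s: 13.85
tool_pos: [0.3967, -0.1939, 0.0129]
tcp_rot: [1.0, 0.0, 0.002, 0.001]
force: [0.7, -0.1, -0.8]
grip_width: 0.0495
gripper_force: 55.0
```

Call:
servo_tool --pt "0 0 0 11 -33.2 0 44" --pt "0 0 0 11 -33.2 0 44" --pt "0 0 0 11 -33.2 0 44" --pt "0 0 0 11 -33.2 0 44" --pt "0 0 -0.45 11 -33.2 0 44" --pt "0 0 0 0 0 0 44" --pt "0 0 0 0 0 15 44" --pt "0 0 0 0 0 15 44" --pt "0 0 0 0 0 7 44" --pt "0 0 0 0 0 0 44"

```text
time_s: 14.85
tool_pos: [0.4489, -0.0277, -0.0268]
tcp_rot: [1.0, 0.004, -0.001, 0.0]
force: [0.2, -0.7, 0.3]
grip_width: 0.0493
gripper_force: 55.0
```

```bash
cat > look.py <<'E'
from h import *
import sys
im=capture("top");sd=capture("side"); s=sense();print(s["tool_pos"],s["grip_width"],s["gripper_force"],Ro.from_quat(s["tcp_rot"]).as_matrix()[:,0].round(4))
a=im[150:270,260:380]; b=sd[160:280,270:390]
cv2.imwrite("pics/"+sys.argv[1],cv2.resize(np.hstack([a,b]),(800,400),interpolation=2))
E
python3 look.py g5.png
```

```text
[ 0.44983926 -0.02759177 -0.02598929] 0.04939748851161333 54.98194456100464 [ 1.0e+00  8.3e-03 -2.0e-04]
```

View pics/g5.png

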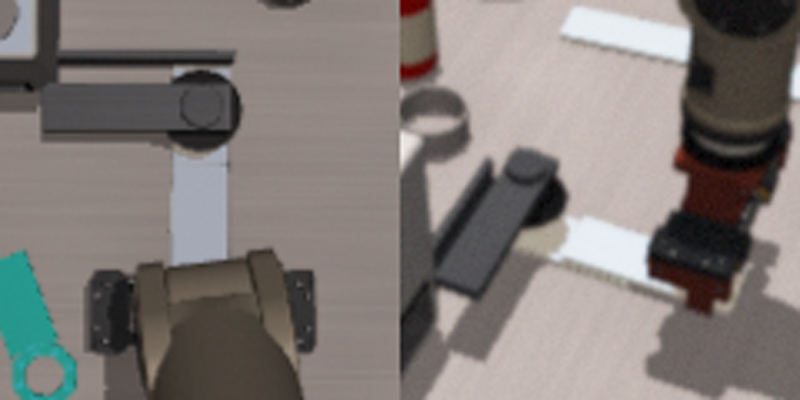

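The picture shows plate A aligned over the laid plate, at top crop (200,210). Now I'll push it in.

Call:
servo_tool --pt "0 0 0 10 0 0 44" --pt "0 0 0 14 0 0 44" --pt "0 0 0 14 0 0 44" --pt "0 0 0 14 0 0 44" --pt "0 0 0 14 0 0 44" --pt "0 0 0 10 0 0 44" --pt "0 0 0 6 0 0 44" --pt "0 0 0 4 0 0 44" --pt "0 0 0 0 0 0 44"

```text
time_s: 15.85
tool_pos: [0.5363, -0.0264, -0.0261]
tcp_rot: [1.0, 0.004, 0.0, 0.0]
force: [0.1, 0.4, -0.7]
grip_width: 0.0493
gripper_force: 55.0
```

Call:
servo_tool --pt "0 0 0 1 0 0 44" --pt "0 0 0 1 0 0 44" --pt "0 0 0 1 0 0 44" --pt "0 0 0 0 0 0 44"

```text
time_s: 16.25
tool_pos: [0.5384, -0.0265, -0.0262]
tcp_rot: [1.0, 0.004, -0.0, 0.0]
force: [-1.6, -0.4, 0.2]
grip_width: 0.0491
gripper_force: 55.0
```

Call:
servo_tool --pt "0 0 0 1 0 0 44" --pt "0 0 0 1 0 0 44" --pt "0 0 0 0 0 0 44"

```text
time_s: 16.55
tool_pos: [0.5384, -0.0265, -0.0265]
tcp_rot: [1.0, 0.004, -0.002, 0.0]
force: [-6.1, 0.7, 4.9]
grip_width: 0.0493
gripper_force: 55.0
```

Call:
servo_tool --pt "0 0 0 -2 0 0 64" --pt "0 0 0 0 0 0 64" --pt "0 0 0 0 0 0 64" --pt "0 0 0 0 0 -10 64" --pt "0 0 0 0 0 -20 64" --pt "0 0 0 0 0 -20 64" --pt "0 0 0 0 0 0 64"

```text
time_s: 17.25
tool_pos: [0.5416, -0.0264, 0.0269]
tcp_rot: [1.0, 0.004, 0.003, -0.0]
force: [1.4, -0.3, -0.5]
grip_width: 0.0639
gripper_force: 0.0
```

Call:
servo_tool --pt "0 0 0 -20.7 42.3 0 64" --pt "0 0 0 -20.7 42.3 0 64" --pt "0 0 0 -20.7 42.3 0 64" --pt "0 0 0 -20.7 42.3 0 64" --pt "0 0 0 -20.7 42.3 0 64" --pt "0 0 0 -20.7 42.3 0 64" --pt "0 0 0 -20.7 42.3 0 64" --pt "0 0 -7.1 0 0 0 64" --pt "0 0 0 0 0 0 64" --pt "0 0 0 0 0 0 64"

```text
time_s: 18.25
tool_pos: [0.3971, -0.323, 0.0237]
tcp_rot: [0.998, 0.065, 0.0, -0.0]
force: [1.0, 0.1, 0.4]
grip_width: 0.0643
gripper_force: 0.0
```

```bash
python3 - <<'E'
from h import *
plates(capture("top")); s=sense(); print(s["tool_pos"],Ro.from_quat(s["tcp_rot"]).as_matrix()[:,0].round(4))
E
```

```text
(268, 250) c [424.  122.4] LW [np.float32(59.8), np.float32(139.8)] yaw 21.1 lo [377.4 104.4]
(416, 236) c [ 467.1 -314.1] LW [np.float32(48.8), np.float32(106.2)] yaw 7.7 lo [ 417.5 -320.8]
(448, 233) c [ 476.5 -412.1] LW [np.float32(48.8), np.float32(112.5)] yaw 1.9 lo [ 426.6 -413.8]
(211, 232) c [472.3 289.7] LW [np.float32(54.9), np.float32(134.2)] yaw 21.0 lo [425.6 271.8]
(319, 206) c [551.3 -26.4] LW [np.float32(47.5), np.float32(74.1)] yaw 0.5 lo [501.3 -26.8]
(417, 182) c [ 627.2 -320.5] LW [np.float32(48.8), np.float32(148.2)] yaw 4.7 lo [ 577.3 -324.6]
(221, 121) c [804.6 266.8] LW [np.float32(266.6), np.float32(283.2)] yaw -89.3 lo [804.  316.8]
[ 0.39734704 -0.32260244  0.02371097] [9.913e-01 1.318e-01 3.000e-04]
```

Call:
servo_tool --pt "0 0 0 0 0 20 64" --pt "0 0 0 0 0 20 64" --pt "0 0 0 0 0 10 64" --pt "0 0 0 0 0 5 64" --pt "0 0 0 0 0 3 64" --pt "0 0 0 0 0 0 64" --pt "0 0 0 0 0 0 44" --pt "0 0 0 0 0 0 44" --pt "0 0 0 0 0 0 44" --pt "0 0 0 0 0 0 44" --pt "0 0 0 0 0 0 44"

```text
time_s: 19.4
tool_pos: [0.3971, -0.3241, -0.0336]
tcp_rot: [0.998, 0.066, 0.0, 0.0]
force: [-1.0, 0.6, 5.2]
grip_width: 0.0492
gripper_force: 55.0
```

Call:
servo_tool --pt "0 0 0 0 0 0 44" --pt "0 0 0 0 0 -5 44" --pt "0 0 0 0 0 -10 44" --pt "0 0 0 0 0 -15 44" --pt "0 0 0 0 0 -15 44" --pt "0 0 7.1 0 0 0 44" --pt "0 0 0 0 0 0 44" --pt "0 0 0 0 0 0 44"

```text
time_s: 20.2
tool_pos: [0.3965, -0.3236, 0.0111]
tcp_rot: [1.0, 0.006, -0.0, 0.0]
force: [-0.4, 0.1, -1.5]
grip_width: 0.0493
gripper_force: 55.0
```

Call:
servo_tool --pt "0 0 0 8.1 -42.25 0 44" --pt "0 0 0 8.1 -42.25 0 44" --pt "0 0 0 8.1 -42.25 0 44" --pt "0 0 0 8.1 -42.25 0 44" --pt "0 0 0 8.1 -42.25 0 44" --pt "0 0 0 8.1 -42.25 0 44" --pt "0 0 0 8.1 -42.25 0 44" --pt "0 0 0.1 0 0 0 44" --pt "0 0 0 0 0 15 44" --pt "0 0 0 0 0 8 44" --pt "0 0 0 0 0 3.5 44" --pt "0 0 0 0 0 0 44"

```text
time_s: 21.4
tool_pos: [0.45, -0.0282, -0.0161]
tcp_rot: [1.0, 0.003, -0.001, 0.0]
force: [-0.4, -0.1, -1.1]
grip_width: 0.0492
gripper_force: 55.0
```

Call:
servo_tool --pt "0 0 0 0 0 0 44" --pt "0 0 0 0 0 0 44"

```text
time_s: 21.6
tool_pos: [0.451, -0.0279, -0.0153]
tcp_rot: [1.0, 0.003, 0.0, 0.0]
force: [-0.6, 0.1, -0.9]
grip_width: 0.0493
gripper_force: 55.0
```

Call:
servo_tool --pt "0 0 0 10 -0.5 1 44" --pt "0 0 0 14 0 0 44" --pt "0 0 0 14 0 0 44" --pt "0 0 0 14 0 0 44" --pt "0 0 0 14 0 0 44" --pt "0 0 0 10 0 0 44" --pt "0 0 0 5 0 0 44" --pt "0 0 0 3 0 0 44" --pt "0 0 0 0 0 0 44"

```text
time_s: 22.5
tool_pos: [0.5347, -0.0264, -0.0167]
tcp_rot: [1.0, 0.004, -0.0, 0.0]
force: [-0.5, 0.2, -1.2]
grip_width: 0.0491
gripper_force: 55.0
```

Call:
servo_tool --pt "0 0 0 1 0 0.5 44" --pt "0 0 0 1 0 0.5 44" --pt "0 0 0 1 0 0 44" --pt "0 0 0 1 0 0 44" --pt "0 0 0 0 0 0 44"

```text
time_s: 23.0
tool_pos: [0.538, -0.0265, -0.0176]
tcp_rot: [1.0, 0.004, -0.001, 0.0]
force: [-3.9, 0.1, 4.9]
grip_width: 0.0489
gripper_force: 55.0
```

Call:
servo_tool --pt "0 0 0 1 0 0 44" --pt "0 0 0 1 0 0 44" --pt "0 0 0 0 0 0 44"

```text
time_s: 23.3
tool_pos: [0.5379, -0.0265, -0.0177]
tcp_rot: [1.0, 0.004, -0.003, 0.0]
force: [-9.5, 0.1, 12.6]
grip_width: 0.049
gripper_force: 55.0
```

Call:
servo_tool --pt "0 0 0 -3 0 0 64" --pt "0 0 0 0 0 0 64" --pt "0 0 0 0 0 0 64" --pt "0 0 0 0 0 -10 64" --pt "0 0 0 0 0 -15 64" --pt "0 0 0 0 0 -15 64" --pt "0 0 0 0 0 0 64" --pt "0 0 0 0 0 0 64"

```text
time_s: 24.1
tool_pos: [0.5382, -0.0264, 0.0228]
tcp_rot: [1.0, 0.004, 0.001, -0.0]
force: [-0.5, -0.6, -0.5]
grip_width: 0.0637
gripper_force: 0.0
```

Call:
servo_tool --pt "0 0 0 -14.8 43 0 64" --pt "0 0 0 -14.8 43 0 64" --pt "0 0 0 -14.8 43 0 64" --pt "0 0 0 -14.8 43 0 64" --pt "0 0 0 -14.8 43 0 64" --pt "0 0 0 -14.8 43 0 64" --pt "0 0 0 -14.8 43 0 64" --pt "0 0 0 -14.8 43 0 64" --pt "0 0 0 -14.8 43 0 64" --pt "0 0 -1.6 0 0 0 64" --pt "0 0 0 0 0 0 64" --pt "0 0 0 0 0 0 64"

```text
time_s: 25.3
tool_pos: [0.4077, -0.4127, 0.0216]
tcp_rot: [1.0, 0.018, -0.0, -0.001]
force: [0.3, 0.7, 0.3]
grip_width: 0.0642
gripper_force: 0.0
```

```bash
python3 - <<'E'
from h import *
plates(capture("top")); s=sense(); print(s["tool_pos"],Ro.from_quat(s["tcp_rot"]).as_matrix()[:,0].round(4))
E
```

```text
(268, 250) c [424.  122.4] LW [np.float32(59.8), np.float32(139.8)] yaw 21.1 lo [377.4 104.4]
(448, 231) c [ 480.9 -412. ] LW [np.float32(48.7), np.float32(103.7)] yaw 2.1 lo [ 431.  -413.8]
(211, 232) c [473.1 290. ] LW [np.float32(54.9), np.float32(135.9)] yaw 21.0 lo [426.4 272.1]
(319, 206) c [551.2 -26.4] LW [np.float32(47.5), np.float32(74.1)] yaw 0.5 lo [501.2 -26.9]
(417, 182) c [ 627.  -320.5] LW [np.float32(48.8), np.float32(148.4)] yaw 4.7 lo [ 577.2 -324.6]
(221, 121) c [804.8 267.2] LW [np.float32(267.6), np.float32(286.8)] yaw 89.4 lo [804.3 217.2]
[ 0.40798361 -0.41244241  0.02182537] [ 9.993e-01  3.700e-02 -3.000e-04]
```

Call:
servo_tool --pt "0 0 0 0 2 20 64" --pt "0 0 0 0 0 18 64" --pt "0 0 0 0 0 10 64" --pt "0 0 0 0 0 5 64" --pt "0 0 0 0 0 2.7 64" --pt "0 0 0 0 0 0 64" --pt "0 0 0 0 0 0 44" --pt "0 0 0 0 0 0 44" --pt "0 0 0 0 0 0 44" --pt "0 0 0 0 0 0 44" --pt "0 0 0 0 0 0 44"

```text
time_s: 26.45
tool_pos: [0.4077, -0.4167, -0.0328]
tcp_rot: [1.0, 0.018, 0.0, 0.0]
force: [-1.5, 0.8, 6.7]
grip_width: 0.0491
gripper_force: 55.0
```

Call:
servo_tool --pt "0 0 0 0 0 0 44" --pt "0 0 0 0 0 -5 44" --pt "0 0 0 0 0 -10 44" --pt "0 0 0 0 0 -15 44" --pt "0 0 0 0 0 -15 44" --pt "0 0 1.6 0 0 0 44" --pt "0 0 0 0 0 0 44" --pt "0 0 0 0 0 0 44"

```text
time_s: 27.25
tool_pos: [0.4071, -0.4161, 0.0114]
tcp_rot: [1.0, 0.004, -0.0, -0.0]
force: [0.0, 0.5, -1.1]
grip_width: 0.0493
gripper_force: 55.0
```

Call:
servo_tool --pt "0 0 0 5.2 -43.2 0 44" --pt "0 0 0 5.2 -43.2 0 44" --pt "0 0 0 5.2 -43.2 0 44" --pt "0 0 0 5.2 -43.2 0 44" --pt "0 0 0 5.2 -43.2 0 44" --pt "0 0 0 5.2 -43.2 0 44" --pt "0 0 0 5.2 -43.2 0 44" --pt "0 0 0 5.2 -43.2 0 44" --pt "0 0 0 5.2 -43.2 0 44" --pt "0 0 0 0 0 10 44" --pt "0 0 0 0 0 8 44" --pt "0 0 0 0 0 0 44"

```text
time_s: 28.45
tool_pos: [0.4499, -0.0284, -0.0077]
tcp_rot: [1.0, 0.003, -0.002, 0.0]
force: [-1.2, -0.5, -0.3]
grip_width: 0.049
gripper_force: 55.0
```

Call:
servo_tool --pt "0 0 0 0 0 0 44" --pt "0 0 0 0 0 0 44"

```text
time_s: 28.65
tool_pos: [0.4512, -0.0286, -0.0063]
tcp_rot: [1.0, 0.002, -0.0, 0.0]
force: [-0.9, -0.1, -1.2]
grip_width: 0.049
gripper_force: 55.0
```

Call:
servo_tool --pt "0 0 -0.2 8 -1 1.7 44" --pt "0 0 0 14 0 0 44" --pt "0 0 0 14 0 0 44" --pt "0 0 0 14 0 0 44" --pt "0 0 0 14 0 0 44" --pt "0 0 0 10 0 0 44" --pt "0 0 0 5 0 0 44" --pt "0 0 0 3 0 0 44" --pt "0 0 0 0 0 0 44"

```text
time_s: 29.55
tool_pos: [0.5333, -0.0254, -0.0081]
tcp_rot: [1.0, 0.005, -0.0, 0.0]
force: [0.4, -0.2, -0.4]
grip_width: 0.0488
gripper_force: 55.0
```

Call:
servo_tool --pt "0 0 0 1 0 0.5 44" --pt "0 0 0 1 0 0.5 44" --pt "0 0 0 1 0 0.5 44" --pt "0 0 0 1 0 0 44" --pt "0 0 0 1 0 0 44" --pt "0 0 0 0 0 0 44"

```text
time_s: 30.15
tool_pos: [0.5349, -0.0255, -0.0089]
tcp_rot: [1.0, 0.005, -0.003, 0.0]
force: [-10.5, 0.7, 16.0]
grip_width: 0.0495
gripper_force: 55.0
```

Call:
servo_tool --pt "0 0 0 1 0 0 44" --pt "0 0 0 1 0 0 44" --pt "0 0 0 0 0 0 44"

```text
time_s: 30.45
tool_pos: [0.536, -0.0255, -0.0089]
tcp_rot: [1.0, 0.005, -0.004, 0.0]
force: [-13.6, -0.4, 21.6]
grip_width: 0.0489
gripper_force: 55.0
```

Call:
servo_tool --pt "0 0 0 0 0 -1.3 44" --pt "0 0 0 1 0 0 44" --pt "0 0 0 0 0 0 44"

```text
time_s: 30.75
tool_pos: [0.536, -0.0254, -0.0088]
tcp_rot: [1.0, 0.005, -0.005, 0.0]
force: [-11.3, 0.2, 10.1]
grip_width: 0.0494
gripper_force: 55.0
```

Call:
servo_tool --pt "0 0 0 1 0 0 44" --pt "0 0 0 1 0 0 44" --pt "0 0 0 0 0 0 44"

```text
time_s: 31.05
tool_pos: [0.5359, -0.0254, -0.0088]
tcp_rot: [1.0, 0.005, -0.007, 0.0]
force: [-16.1, 0.9, 16.6]
grip_width: 0.0493
gripper_force: 55.0
```

Call:
servo_tool --pt "0 0 0 -5 0 0 64" --pt "0 0 0 0 0 0 64" --pt "0 0 0 0 0 0 64" --pt "0 0 0 0 0 -10 64" --pt "0 0 0 0 0 -15 64" --pt "0 0 0 0 0 -15 64" --pt "0 0 0 0 0 0 64" --pt "0 0 0 0 0 0 64"

```text
time_s: 31.85
tool_pos: [0.539, -0.0253, 0.0322]
tcp_rot: [1.0, 0.005, 0.001, -0.0]
force: [-0.3, 0.3, -0.3]
grip_width: 0.064
gripper_force: 0.0
```

Call:
servo_tool --pt "0 0 0 0 42.8 0 64" --pt "0 0 0 0 42.8 0 64" --pt "0 0 0 7.7 42.8 0 64" --pt "0 0 0 7.7 42.8 0 64" --pt "0 0 0 7.7 42.8 0 64" --pt "0 0 0 7.7 42.8 0 64" --pt "0 0 0 7.7 42.8 0 64" --pt "0 0 -4.2 0 0 0 64" --pt "0 0 0 0 0 0 64" --pt "0 0 0 0 0 0 64"

```text
time_s: 32.85
tool_pos: [0.5798, -0.3231, 0.0308]
tcp_rot: [0.999, 0.042, -0.001, -0.001]
force: [0.5, -0.7, 1.3]
grip_width: 0.0641
gripper_force: 0.0
```

```bash
python3 - <<'E'
from h import *
im=capture("top");plates(im); plates(im,.032) ; s=sense(); print(s["tool_pos"],Ro.from_quat(s["tcp_rot"]).as_matrix()[:,0].round(4))
sd=capture("side")
cv2.imwrite("pics/g6.png",cv2.resize(np.hstack([im[150:270,260:380],sd[160:280,270:390]]),(800,400),interpolation=2))
E
```

```text
(268, 250) c [424.  122.4] LW [np.float32(59.8), np.float32(139.8)] yaw 21.1 lo [377.4 104.4]
(211, 232) c [473.1 290. ] LW [np.float32(54.9), np.float32(135.9)] yaw 21.0 lo [426.4 272.1]
(319, 206) c [551.2 -26.3] LW [np.float32(47.5), np.float32(74.0)] yaw 0.5 lo [501.2 -26.8]
(417, 171) c [ 660.4 -317.9] LW [np.float32(48.7), np.float32(81.3)] yaw 4.4 lo [ 610.5 -321.8]
(221, 121) c [804.7 267.2] LW [np.float32(267.5), np.float32(286.9)] yaw 89.5 lo [804.3 217.2]
(268, 250) c [425.6 120.1] LW [np.float32(58.6), np.float32(137.0)] yaw 21.1 lo [379.  102.1]
(211, 232) c [473.7 284.3] LW [np.float32(53.8), np.float32(133.2)] yaw 21.0 lo [427.  266.4]
(319, 206) c [550.2 -25.7] LW [np.float32(46.5), np.float32(72.5)] yaw 0.5 lo [500.2 -26.1]
(417, 171) c [ 657.2 -311.4] LW [np.float32(47.7), np.float32(79.7)] yaw 4.4 lo [ 607.3 -315.2]
(221, 121) c [798.6 262. ] LW [np.float32(262.1), np.float32(281.1)] yaw 89.5 lo [798.1 212. ]
[ 0.57996606 -0.32266746  0.03103371] [ 9.964e-01  8.420e-02 -8.000e-04]
```

View pics/g6.png

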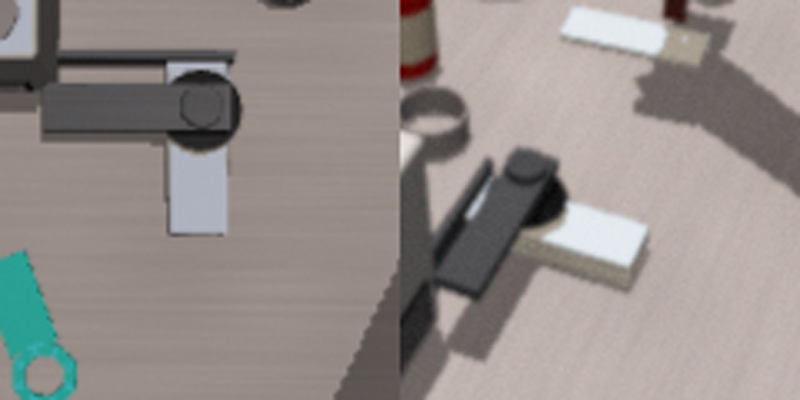

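Top crop: the pack is 4 high and neat, with its tail edges flush at (198,235). Now the last plate, D.

Call:
servo_tool --pt "0 0 0 -2.9 1.7 20 64" --pt "0 0 0 0 0 20 64" --pt "0 0 0 0 0 12 64" --pt "0 0 0 0 0 8 64" --pt "0 0 0 0 0 4.5 64" --pt "0 0 0 0 0 0 64" --pt "0 0 0 0 0 0 44" --pt "0 0 0 0 0 0 44" --pt "0 0 0 0 0 0 44" --pt "0 0 0 0 0 0 44" --pt "0 0 0 0 0 0 44" --pt "0 0 0 0 0 0 44"

```text
time_s: 34.15
tool_pos: [0.5778, -0.3267, -0.032]
tcp_rot: [0.999, 0.042, 0.0, 0.0]
force: [-0.7, 1.4, 5.4]
grip_width: 0.0495
gripper_force: 55.0
```

Call:
servo_tool --pt "0 0 0 0 0 -5 44" --pt "0 0 0 0 0 -10 44" --pt "0 0 0 0 0 -20 44" --pt "0 0 0 0 0 -20 44" --pt "0 0 4.2 0 0 0 44" --pt "0 0 0 0 0 0 44" --pt "0 0 0 0 0 0 44"

```text
time_s: 34.85
tool_pos: [0.577, -0.3262, 0.0222]
tcp_rot: [1.0, 0.006, -0.0, -0.0]
force: [-0.2, -0.0, -1.0]
grip_width: 0.049
gripper_force: 55.0
```

Call:
servo_tool --pt "0 0 0 -43 0 0 44" --pt "0 0 0 -43 0 0 44" --pt "0 0 0 -43 0 0 44" --pt "0 0 0.2 0.4 -42.7 0 44" --pt "0 0 0 0.4 -42.7 0 44" --pt "0 0 0 0.4 -42.7 0 44" --pt "0 0 0 0.4 -42.7 0 44" --pt "0 0 0 0.4 -42.7 0 44" --pt "0 0 0 0.4 -42.7 0 44" --pt "0 0 0 0.4 -42.7 0 44" --pt "0 0 0 0 0 12 44" --pt "0 0 0 0 0 6 44"

```text
time_s: 36.05
tool_pos: [0.4483, -0.0279, 0.0035]
tcp_rot: [1.0, 0.006, -0.001, -0.0]
force: [-0.2, -0.4, -1.1]
grip_width: 0.0489
gripper_force: 55.0
```

Call:
servo_tool --pt "0 0 0 0 0 0 44" --pt "0 0 0 0 0 0 44" --pt "0 0 0 0 0 0 44"

```text
time_s: 36.35
tool_pos: [0.4489, -0.0302, 0.0044]
tcp_rot: [1.0, 0.002, 0.0, 0.0]
force: [-0.6, -0.5, -0.6]
grip_width: 0.049
gripper_force: 55.0
```

Call:
servo_tool --pt "0 0 -0.25 0 -2.6 2 44" --pt "0 0 0 0 0 1.6 44" --pt "0 0 0 0 0 0 44" --pt "0 0 0 0 0 0 44"

```text
time_s: 36.75
tool_pos: [0.4488, -0.0264, 0.0006]
tcp_rot: [1.0, 0.006, -0.0, 0.0]
force: [0.1, -1.0, -0.8]
grip_width: 0.0489
gripper_force: 55.0
```

Call:
servo_tool --pt "0 0 0 6 0.4 0 44" --pt "0 0 0 8 0 0 44" --pt "0 0 0 8 0 0 44" --pt "0 0 0 8 0 0 44" --pt "0 0 0 0 0 0 44"

```text
time_s: 37.25
tool_pos: [0.4798, -0.0263, 0.0005]
tcp_rot: [1.0, 0.006, 0.0, -0.0]
force: [-0.4, -0.5, -1.2]
grip_width: 0.0495
gripper_force: 55.0
```

Call:
servo_tool --pt "0 0 0 8 0 0 44" --pt "0 0 0 8 0 0 44" --pt "0 0 0 8 0 0 44" --pt "0 0 0 0 0 0 44"

```text
time_s: 37.65
tool_pos: [0.5052, -0.026, 0.0009]
tcp_rot: [1.0, 0.006, 0.001, -0.0]
force: [1.2, -0.2, -0.7]
grip_width: 0.0492
gripper_force: 55.0
```

Call:
servo_tool --pt "0 0 0 8 0 0 44" --pt "0 0 0 8 0 0 44" --pt "0 0 0 8 0 0 44" --pt "0 0 0 0 0 0 44"

```text
time_s: 38.05
tool_pos: [0.5291, -0.0257, 0.0009]
tcp_rot: [1.0, 0.006, 0.001, -0.0]
force: [1.2, -0.1, -1.9]
grip_width: 0.0491
gripper_force: 55.0
```

Call:
servo_tool --pt "0 0 0 4 0 0 44" --pt "0 0 0 3 0 0.5 44" --pt "0 0 0 1 0 0.5 44" --pt "0 0 0 1 0 0 44" --pt "0 0 0 0 0 0 44"

```text
time_s: 38.55
tool_pos: [0.5342, -0.0257, -0.0001]
tcp_rot: [1.0, 0.006, -0.001, 0.0]
force: [-7.4, -0.2, 7.6]
grip_width: 0.0491
gripper_force: 55.0
```

Call:
servo_tool --pt "0 0 0 1 0 0 44" --pt "0 0 0 1 0 0 44" --pt "0 0 0 1 0 0 44" --pt "0 0 0 0 0 0 44"

```text
time_s: 38.95
tool_pos: [0.5372, -0.0258, -0.0001]
tcp_rot: [1.0, 0.006, -0.001, 0.0]
force: [-7.7, -0.0, 7.1]
grip_width: 0.0491
gripper_force: 55.0
```

Call:
servo_tool --pt "0 0 0 1 0 0 44" --pt "0 0 0 1 0 0 44" --pt "0 0 0 0 0 0 44"

```text
time_s: 39.25
tool_pos: [0.5372, -0.0258, -0.0001]
tcp_rot: [1.0, 0.006, -0.003, 0.0]
force: [-12.6, 0.6, 12.9]
grip_width: 0.049
gripper_force: 55.0
```

Call:
servo_tool --pt "0 0 0 1 0 0 44" --pt "0 0 0 1 0 0 44" --pt "0 0 0 0 0 0 44"

```text
time_s: 39.55
tool_pos: [0.5371, -0.0258, -0.0002]
tcp_rot: [1.0, 0.006, -0.005, 0.0]
force: [-17.1, 1.3, 20.6]
grip_width: 0.0493
gripper_force: 55.0
```

Plate D is at the stop. Release, rise clear and measure.

Call:
servo_tool --pt "0 0 0 -5 0 0 64" --pt "0 0 0 0 0 0 64" --pt "0 0 0 0 0 0 64" --pt "0 0 0 0 0 -10 64" --pt "0 0 0 0 0 -20 64" --pt "0 0 0 -20 0 -40 64" --pt "0 0 0 -40 30 -30 64" --pt "0 0 0 -30 40 0 64" --pt "0 0 0 0 50 0 64" --pt "0 0 0 0 50 0 64" --pt "0 0 0 0 0 0 64"

```text
time_s: 40.65
tool_pos: [0.4553, -0.2, 0.0968]
tcp_rot: [1.0, 0.001, 0.001, 0.002]
force: [0.2, -0.4, -0.3]
grip_width: 0.0639
gripper_force: 0.0
```

```bash
python3 - <<'E'
from h import *
im=capture("top");plates(im,.04) ; s=sense(); print(s["tool_pos"],s["joint_positions"].round(2))
sd=capture("side")
cv2.imwrite("pics/g7.png",cv2.resize(np.hstack([im[120:240,240:360],sd[160:280,240:360]]),(800,400),interpolation=2))
# tag measure
m=white(im,120); 
cs,h=cv2.findContours(m[190:270,185:235],cv2.RETR_CCOMP,cv2.CHAIN_APPROX_NONE)
for c in cs:
    M=cv2.moments(c)
    if M["m00"]>20: u,v=M["m10"]/M["m00"]+185,M["m01"]/M["m00"]+190; print("tag",M["m00"],u,v,onz("top",u,v,.006)*1000)
# black bar on the knob
g=im.max(2); k=(g[130:170,235:275]<45).astype(np.uint8)
c=max(cv2.findContours(k,0,1)[0],key=cv2.contourArea); r=cv2.minAreaRect(c); print("bar",np.array(r[0])+[235,130],r[1:])
k=(sd.max(2)[175:220,235:275]<60).astype(np.uint8); c=max(cv2.findContours(k,0,1)[0],key=cv2.contourArea); print("sidebar",cv2.boundingRect(c),np.round(cv2.boxPoints(cv2.minAreaRect(c))+[235,175]))
E
```

```text
(268, 250) c [426.1 119.3] LW [np.float32(58.2), np.float32(136.1)] yaw 21.1 lo [379.5 101.3]
(211, 232) c [473.9 282.4] LW [np.float32(53.4), np.float32(132.3)] yaw 21.0 lo [427.2 264.5]
(319, 206) c [551.4 -25.5] LW [np.float32(46.2), np.float32(75.0)] yaw 0.5 lo [501.4 -26. ]
(221, 121) c [796.5 260.3] LW [np.float32(260.4), np.float32(279.1)] yaw 89.5 lo [796.1 210.3]
[ 0.45556973 -0.1961695   0.0963259 ] [ 0.26  0.3   0.02  2.07 -0.01  0.77 -1.28]
tag 657.0 210.23820395738204 232.47666159309995 [472.07396007 291.89583203   6.        ]
tag 135.0 205.80864197530863 219.25432098765432 [510.6507592  305.81960854   6.        ]
bar [253.5 151. ] ((24.0, 7.0), 90.0)
sidebar (8, 14, 24, 21) [[240. 201.]
 [244. 187.]
 [270. 195.]
 [265. 210.]]
```

View pics/g7.png

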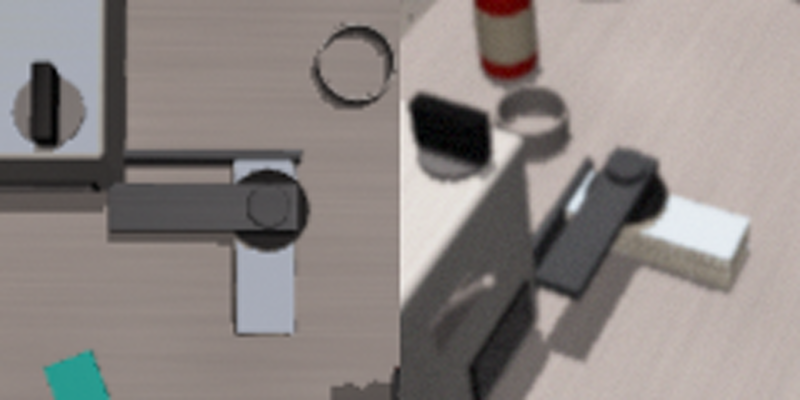

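The pack is 5 plates, flush at the stop, with the foot sitting on it. The knob bar is at top crop (43,103) and unturned. For joint-7 range I flip the tool by half a turn, then go over the knob.

Call:
servo_tool --pt "0 0 -8.5 0 0 -17 50" --pt "0 0 -8.5 0 0 -17 50" --pt "0 0 -8.5 0 0 -17 50" --pt "0 0 -8.5 0 0 -17 50" --pt "0 0 -8.5 0 0 -17 50" --pt "0 0 -8.5 0 0 -17 50" --pt "0 0 -8.5 0 0 -17 50" --pt "0 0 -8.5 0 0 -17 50" --pt "0 0 -8.5 0 0 -17 50" --pt "0 0 -8.5 0 0 -17 50" --pt "0 0 -8.5 0 0 -17 50" --pt "0 0 -8.5 0 0 -7 50"

```text
time_s: 41.95
tool_pos: [0.4567, -0.1903, 0.2913]
tcp_rot: [0.621, 0.784, 0.001, 0.001]
force: [0.4, 0.3, -0.1]
grip_width: 0.0499
gripper_force: 0.0
```

Call:
servo_tool --pt "0 0 -8.5 0 0 0 50" --pt "0 0 -8.5 0 0 0 50" --pt "0 0 -8.5 0 0 0 50" --pt "0 0 -8.5 0 0 0 50" --pt "0 0 -8.5 0 0 0 50" --pt "0 0 -8.5 0 0 0 50" --pt "0 0 -8.5 0 0 0 50" --pt "0 0 -8.5 0 0 0 50" --pt "0 0 -8.5 0 0 0 50" --pt "0 0 -1.9 0 0 0 50" --pt "0 0 0 0 0 0 50" --pt "0 0 0 0 0 0 50"

```text
time_s: 43.15
tool_pos: [0.4558, -0.191, 0.2895]
tcp_rot: [-0.01, 1.0, 0.0, 0.0]
force: [-0.3, 0.1, -0.2]
grip_width: 0.0498
gripper_force: 0.0
```

```bash
cat > st.py <<'E'
from station import *
import sys,numpy as np
from scipy.spatial.transform import Rotation as Ro
s=sense(); R=Ro.from_quat(s["tcp_rot"]).as_matrix()
print((s["tool_pos"]*1000).round(1),"psi",np.degrees(np.arctan2(R[1,0],R[0,0])).round(2),"z",R[:,2].round(3),"j",s["joint_positions"].round(2),"w",s["grip_width"]*1000,"t",s["time_s"],"F",s["force"].round(1))
if len(sys.argv)>3: print("tool delta",(R.T@(np.array(list(map(float,sys.argv[1:4])))-s["tool_pos"]*1000)).round(1))
E
python3 st.py 670.7 137.2 290
```

```text
[ 455.8 -191.   289.5] psi -178.87 z [ 0.  0. -1.] j [ 0.52  0.1  -0.27  1.83  0.03  1.22  1.83] w 49.84386839179408 t 43.15 F [-0.3  0.1 -0.2]
tool delta [-221.4  323.9   -0.4]
```

Call:
servo_tool --pt "0 0 0.6 0 0 0 46" --pt "0 0 0 -24.2 36.3 0 46" --pt "0 0 0 -24.2 36.3 0 46" --pt "0 0 0 -24.2 36.3 0 46" --pt "0 0 0 -24.2 36.3 0 46" --pt "0 0 0 -24.2 36.3 0 46" --pt "0 0 0 -24.2 36.3 0 46" --pt "0 0 0 -24.2 36.3 0 46" --pt "0 0 0 -24.2 36.3 0 46" --pt "0 0 0 -24.2 36.3 0 46" --pt "0 0 0 0 0 0 46" --pt "0 0 0 0 0 0 46"

```text
time_s: 44.35
tool_pos: [0.6704, 0.1376, 0.2885]
tcp_rot: [-0.005, 1.0, 0.0, -0.001]
force: [0.2, -0.5, 0.2]
grip_width: 0.0463
gripper_force: 0.0
```

```bash
python3 st.py 670.7 137.2 218; python3 - <<'E'
from h import *
sd=capture("side");im=capture("top")
cv2.imwrite("pics/g8.png",cv2.resize(np.hstack([im[90:210,190:310],sd[110:230,190:310]]),(800,400),interpolation=2))
E
```

```text
[670.4 137.6 288.5] psi -179.45 z [-0.001  0.    -1.   ] j [-0.    0.46 -0.44  1.38  0.19  1.35  1.14] w 46.3183940908225 t 44.35 F [ 0.2 -0.5  0.2]
tool delta [-0.4 -0.4 70.5]
```

View pics/g8.png

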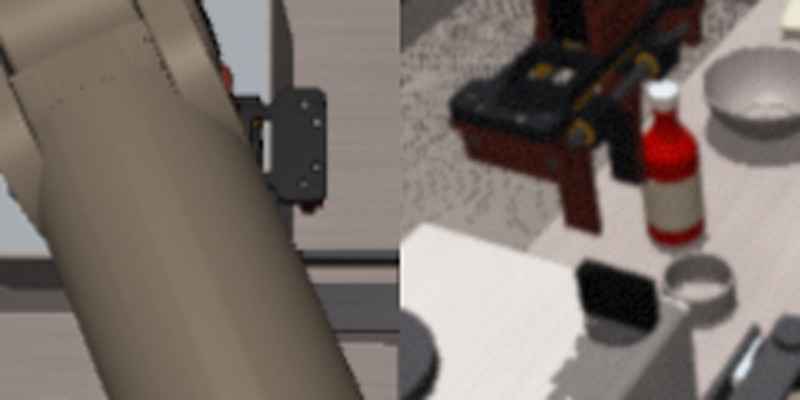

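Side crop: the near finger tip is at (580,230), centred above the knob bar at (618,295). Descending.

Call:
servo_tool --pt "0 0 0 -0.4 -0.4 20 46" --pt "0 0 0 0 0 20 46" --pt "0 0 0 0 0 10 46" --pt "0 0 0 0 0 5 46" --pt "0 0 0 0 0 5 46" --pt "0 0 0 0 0 5 46" --pt "0 0 0 0 0 5 46" --pt "0 0 0 0 0 3.5 46" --pt "0 0 0 0 0 0 46"

```text
time_s: 45.35
tool_pos: [0.6707, 0.1356, 0.2154]
tcp_rot: [-0.004, 1.0, -0.0, -0.0]
force: [-0.4, 0.1, -0.6]
grip_width: 0.0458
gripper_force: 0.0
```

Call:
servo_tool --pt "0 0 0 0 0 0 30" --pt "0 0 0 0 0 0 20" --pt "0 0 0 0 0 0 12" --pt "0 0 0 0 0 0 12" --pt "0 0 0 0 0 0 12" --pt "0 0 0 0 0 0 12" --newtons 30

```text
time_s: 45.95
tool_pos: [0.6711, 0.1387, 0.2161]
tcp_rot: [-0.005, 1.0, 0.002, 0.001]
force: [1.6, 4.9, -1.9]
grip_width: 0.0157
gripper_force: 30.0
```

Call:
servo_tool --pt "0 0 0 0 1.5 0 12" --pt "0 0 7.5 0 0 0 12" --pt "0 0 7.5 0 0 0 12" --pt "0 0 7.5 0 0 0 12" --pt "0 0 7.5 0 0 0 12" --pt "0 0 7.5 0 0 0 12" --pt "0 0 7.5 0 0 0 12" --pt "0 0 7.5 0 0 0 12" --pt "0 0 7.5 0 0 0 12" --pt "0 0 7 0 0 0 12" --pt "0 0 0 0 0 0 12" --pt "0 0 0 0 0 0 12" --newtons 45

```text
time_s: 47.15
tool_pos: [0.6714, 0.1391, 0.2161]
tcp_rot: [0.547, 0.837, 0.001, 0.0]
force: [3.0, 4.8, -1.3]
grip_width: 0.0155
gripper_force: 45.0
```

```bash
python3 st.py; python3 -c "
from station import *
print(sense()['torque'],sense()['gripper_force'])"
```

```text
[671.4 139.1 216.1] psi 113.68 z [ 0.001  0.002 -1.   ] j [-0.16  0.48 -0.19  1.48  0.09  1.18  0.05] w 15.538338430353013 t 47.15 F [ 3.   4.8 -1.3]
[ 1.05328235 -0.70043228 -0.14054512] 45.00874400138855
```

Call:
servo_tool --pt "0 0 2.5 0 0 0 12" --pt "0 0 0 0 0 0 12" --pt "0 0 0 0 0 0 46" --pt "0 0 0 0 0 0 46" --pt "0 0 0 0 0 0 46" --pt "0 0 0 0 0 -20 46" --pt "0 0 0 0 0 -30 46" --pt "0 0 0 0 0 -30 46" --pt "0 0 0 0 0 0 46" --pt "0 0 0 0 0 0 46"

```text
time_s: 48.15
tool_pos: [0.6712, 0.1367, 0.2963]
tcp_rot: [0.567, 0.824, 0.0, 0.0]
force: [0.2, 0.1, 0.2]
grip_width: 0.0459
gripper_force: 0.0
```

```bash
python3 st.py 430 130 296
```

```text
[671.2 136.7 296.3] psi 110.96 z [ 0.001 -0.    -1.   ] j [-0.17  0.43 -0.18  1.38  0.08  1.34  0.01] w 45.90948427923461 t 48.15 F [0.2 0.1 0.2]
tool delta [ 8.000e+01 -2.276e+02  1.000e-01]
```

```bash
cat > tag.py <<'E'
from h import *
im=capture("top"); m=white(im,120)
cs,hh=cv2.findContours(m,cv2.RETR_CCOMP,cv2.CHAIN_APPROX_NONE)
for i,c in enumerate(cs):
    if hh[0][i][3]>=0 or not 400<cv2.contourArea(c)<900 or hh[0][i][2]<0: continue
    k=hh[0][i][2]; M=cv2.moments(cs[k]); e=onz("top",M["m10"]/M["m00"],M["m01"]/M["m00"],.006)[:2]*1000
    col=cv2.mean(im,cv2.drawContours(np.zeros(m.shape,np.uint8),[c],-1,255,-1))[:3]
    W=np.array([onz("top",*p,.006)[:2] for p in c[:,0]])*1000
    g=cv2.moments(W.astype(np.float32).reshape(-1,1,2)); g=np.array([g["m10"],g["m01"]])/g["m00"]
    d=e-g; d/=np.linalg.norm(d); print(np.round(col),"eye",e.round(1),"yaw",np.degrees(np.arctan2(d[1],d[0])).round(1),"grip",(e-70*d).round(1),"len",np.linalg.norm(W-e,axis=1).max().round(1))
E
python3 tag.py; python3 st.py 445 281.3 296
```

```text
[175. 169. 164.] eye [897.6 151.2] yaw -0.0 grip [827.6 151.2] len 207.6
[670.6 136.6 295.1] psi 110.96 z [-0.001 -0.001 -1.   ] j [-0.17  0.43 -0.18  1.38  0.08  1.34  0.01] w 45.95169432270997 t 48.2 F [-0.1  1.1  0.1]
tool delta [ 215.8 -158.9   -0.8]
```

```bash
python3 st.py 470 20 230
```

```text
[670.6 136.6 295.1] psi 110.96 z [-0.001 -0.001 -1.   ] j [-0.17  0.43 -0.18  1.38  0.08  1.34  0.01] w 45.95169432270997 t 48.2 F [-0.1  1.1  0.1]
tool delta [ -37.1 -228.9   65.4]
```

Call:
servo_tool --pt "0 0 0 -6 -38 0 64" --pt "0 0 0 -6 -38 0 64" --pt "0 0 0 -6 -38 0 64" --pt "0 0 0 -6 -38 20 64" --pt "0 0 0 -6 -38 20 64" --pt "0 0 0 -6 -38 25 64" --pt "0 0 -8.5 0 0 0 64" --pt "0 0 -8.5 0 0 0 64" --pt "0 0 -8.5 0 0 0 64" --pt "0 0 -8.5 0 0 0 64" --pt "0 0 -8.5 0 0 0 64" --pt "0 0 -8.5 0 0 0 64"

```text
time_s: 49.4
tool_pos: [0.4697, 0.0216, 0.2294]
tcp_rot: [0.154, 0.988, -0.0, -0.001]
force: [0.3, -0.2, 0.6]
grip_width: 0.0639
gripper_force: 0.0
```

Call:
servo_tool --pt "0 0 -8.5 0 0 0 64" --pt "0 0 -8.5 0 0 0 64" --pt "0 0 -8.5 0 0 0 64" --pt "0 0 -8.5 0 0 0 64" --pt "0 0 -4.5 0 0 0 64" --pt "0 0 0 0 0 0 64" --pt "0 0 0 0 0 0 64"

```text
time_s: 50.1
tool_pos: [0.4702, 0.0217, 0.23]
tcp_rot: [-0.176, 0.984, 0.0, -0.001]
force: [-0.2, -0.7, 0.1]
grip_width: 0.0641
gripper_force: 0.0
```

```bash
python3 tag.py; python3 st.py 445 281.3 50;python3 - <<'E'
from h import *
sd=capture("side");im=capture("top")
cv2.imwrite("pics/g9.png",cv2.resize(np.hstack([im[130:250,190:310],sd[170:290,200:320]]),(800,400),interpolation=2))
E
```

```text
[163. 159. 157.] eye [510.7 305.8] yaw 20.2 grip [444.9 281.7] len 110.1
[470.4  21.8 230.2] psi -159.66 z [-0.001 -0.    -1.   ] j [ 0.08  0.11 -0.28  1.96  0.03  1.08  1.71] w 63.98402017329946 t 50.15 F [ 0.7 -0.  -0.7]
tool delta [-66.6 252.1 180.2]
```

View pics/g9.png

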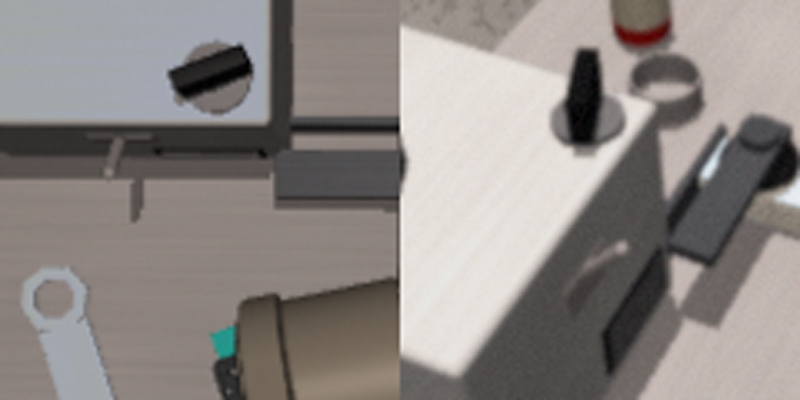

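Top crop: the knob is now turned about 69° (bar at (210,70)), the pack is undisturbed and the tag hasn't moved. The hook tip is at top crop (110,176) and side crop (625,247). Next, fetch the tag.

Call:
servo_tool --pt "0 0 0 -9.5 36 15 64" --pt "0 0 0 -9.5 36 15 64" --pt "0 0 0 -9.5 36 15 64" --pt "0 0 0 -9.5 36 15 64" --pt "0 0 0 -9.5 36 15 64" --pt "0 0 0 -9.5 36 15 64" --pt "0 0 0 -9.6 36 15 64" --pt "0 0 0 0 0 40 64" --pt "0 0 0 0 0 40 64" --pt "0 0 0 0 0 20 64" --pt "0 0 0 0 0 0 64" --pt "0 0 0 0 0 0 64"

```text
time_s: 51.45
tool_pos: [0.4454, 0.2816, 0.0262]
tcp_rot: [-0.177, 0.984, 0.0, -0.0]
force: [0.2, -0.1, 0.8]
grip_width: 0.0637
gripper_force: 0.0
```

```bash
python3 st.py 444.9 281.7 -32.5; python3 - <<'E'
from h import *
t=(223,182.8); sd=(267.5,244.1)
X,e=tri(t,sd); print("tip tri",X*1000,e*1000)
for z in(.205,.212,.218): P=onz("top",*t,z); print(P*1000,proj("side",P))
c,d=ray("top",226.6,171.4); P=c+d*(.639-c[0])/d[0]; print("root",P*1000)
E
```

```text
[445.4 281.6  26.2] psi -159.56 z [-0.  0. -1.] j [-0.37  0.48 -0.39  2.02  0.28  0.69  1.  ] w 63.65081055737708 t 51.45 F [ 0.2 -0.1  0.8]
tool delta [ 0.4  0.2 58.7]
tip tri [599.55239387 215.91061752 207.71830718] 1.2559102083124039
[599.23720889 216.22275742 205.        ] [267.95300069 245.11726132]
[598.55227925 214.74497079 212.        ] [268.31801666 242.58494658]
[597.96519671 213.47829653 218.        ] [268.63377643 240.39434896]
root [639.         226.37384484 114.78852028]
```

Call:
servo_tool --pt "0 0 0 0.4 0.2 20 64" --pt "0 0 0 0 0 20 64" --pt "0 0 0 0 0 10 64" --pt "0 0 0 0 0 6 64" --pt "0 0 0 0 0 2.7 64" --pt "0 0 0 0 0 0 64" --pt "0 0 0 0 0 0 36" --pt "0 0 0 0 0 0 36" --pt "0 0 0 0 0 0 36" --pt "0 0 0 0 0 0 36" --pt "0 0 0 0 0 0 36" --pt "0 0 0 0 0 0 36" --newtons 55

```text
time_s: 52.65
tool_pos: [0.4451, 0.2817, -0.0324]
tcp_rot: [-0.178, 0.984, 0.0, 0.0]
force: [-1.0, -0.5, 6.0]
grip_width: 0.0437
gripper_force: 55.0
```

Call:
servo_tool --pt "0 0 0 0 0 -5 36" --pt "0 0 0 0 0 -10 36" --pt "0 0 0 0 0 -15 36" --pt "0 0 0 0 0 -20 36" --pt "0 0 0 0 0 0 36"

```text
time_s: 53.15
tool_pos: [0.4466, 0.2828, 0.0202]
tcp_rot: [-0.178, 0.984, 0.001, 0.002]
force: [0.4, 0.9, -1.0]
grip_width: 0.0434
gripper_force: 55.0
```

Call:
servo_tool --pt "0 0 0 0 0 -35 36" --pt "0 0 0 0 0 -35 36" --pt "0 0 0 0 0 -35 36" --pt "0 0 0 0 0 -35 36" --pt "0 0 0 0 0 -35 36" --pt "0 0 6.5 0 0 0 36" --pt "0 0 6.5 0 0 0 36" --pt "0 0 6.7 0 0 0 36" --pt "0 0 0 0 -33 0 36" --pt "0 0 0 0 -33 0 36" --pt "0 0 0 0 0 0 36" --pt "0 0 0 0 0 0 36"

```text
time_s: 54.35
tool_pos: [0.4456, 0.2148, 0.1922]
tcp_rot: [-0.006, 1.0, -0.0, 0.0]
force: [0.1, 0.3, -1.1]
grip_width: 0.0438
gripper_force: 55.0
```

Call:
servo_tool --pt "0 -6 0 0 0 0 36" --pt "0 -6 0 0 0 0 36" --pt "0 -6 0 0 0 0 36" --pt "0 -6 0 0 0 0 36" --pt "0 -6 0 0 0 0 36" --pt "0 0 0 0 0 0 36" --pt "0 0 0 0 0 0 36"

```text
time_s: 55.05
tool_pos: [0.4453, 0.2161, 0.1921]
tcp_rot: [-0.008, 0.968, 0.001, 0.252]
force: [-0.1, 0.1, -0.9]
grip_width: 0.0438
gripper_force: 55.0
```

```bash
python3 st.py; cat > eye.py <<'E'
from h import *
im=capture("top");sd=capture("side")
cv2.imwrite("pics/et.png",im);cv2.imwrite("pics/es.png",sd)
def holes(im,th,box):
    x0,x1,y0,y1=box; o=[]
    m=(im.max(2)>th).astype(np.uint8)*255
    cs,h=cv2.findContours(m[y0:y1,x0:x1],cv2.RETR_CCOMP,cv2.CHAIN_APPROX_NONE)
    for i,c in enumerate(cs):
        if h[0][i][3]>=0 and 40<cv2.contourArea(c)<400: M=cv2.moments(c); o.append((round(M["m10"]/M["m00"]+x0,1),round(M["m01"]/M["m00"]+y0,1),cv2.contourArea(c)))
    return o
for th in(120,140,155,170): print(th,"T",holes(im,th,(170,290,150,280)),"S",holes(sd,th,(200,420,200,390)))
E
python3 eye.py
```

```text
[445.3 216.1 192.1] psi -179.08 z [ 0.488  0.006 -0.873] j [-0.4  -0.01 -0.45  2.31  0.68  0.6   0.21] w 43.75277580190744 t 55.05 F [-0.1  0.1 -0.9]
120 T [(221.1, 230.4, 45.0)] S []
140 T [(273.1, 240.0, 41.0), (217.5, 230.7, 95.0), (191.1, 214.1, 103.0)] S [(342.7, 299.4, 86.0), (314.1, 239.1, 55.0), (340.0, 239.3, 64.5)]
155 T [] S [(351.3, 299.9, 165.0), (313.8, 239.3, 69.0), (335.8, 239.3, 165.5)]
170 T [] S [(351.6, 300.1, 222.0), (314.4, 239.7, 93.5), (335.6, 239.0, 204.5)]
```

```bash
python3 - <<'E'
from h import *
for a in((217.5,230.7),(221.1,230.4)):
  X,e=tri(a,(314.1,239.3)); print(X*1000,e*1000)
s=sense(); R=Ro.from_quat(s["tcp_rot"]).as_matrix(); P=s["tool_pos"]
# predicted eye: grasp = TCP reading offset either world z +33+3 or along tool -33
for nm,b in(("world",P+[0,0,.0354]),("tool",P-R[:,2]*.0354)): E=b-R[:,0]*.07; print(nm,E*1000,proj("top",E),proj("side",E))
im=cv2.imread("pics/et.png");sd=cv2.imread("pics/es.png")
cv2.imwrite("pics/g10.png",cv2.resize(np.hstack([im[160:260,175:275],sd[190:290,230:330]]),(800,400),interpolation=2))
E
```

```text
[487.78334677 213.53970061 272.62923677] 10.181225049803059
[489.34377516 207.35233756 265.26134723] 12.245428904671144
world [507.66332958 216.64864615 262.2353528 ] [216.6409924  219.86454086] [306.71767068 241.00169659]
tool [490.36551488 216.45619614 257.72076311] [216.97699429 227.36848205] [314.84557481 245.21586463]
```

View pics/g10.png

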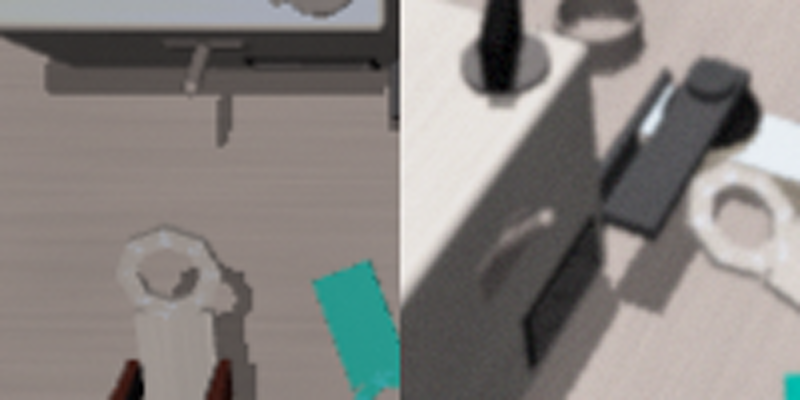

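Top crop: eye centre (168,271), hook tip (192,86), shadow beside the eye. Side crop: eye centre (745,217), hook tip (545,215). The eye matches a TCP offset along the tool axis, so I'll work out the relative move from triangulated points.

```bash
python3 - <<'E'
from h import *
E,e1=tri((217,227.75),(316.3,244.3)); H,e2=tri((223,181.5),(266.3,243.8))
print("eye",E*1000,e1*1000,"tip",H*1000,e2*1000)
R=Ro.from_quat(sense()["tcp_rot"]).as_matrix()
u=np.array([-.643,-.005,.766])
for Ee in (E,np.array([.4904,.2165,.2577])):
  for d in(18,-18):
    t=H*1000+u*d; 
    if d<0: t=t+np.array([-5,0,0])
    w=t-Ee*1000; print(d,"world",w.round(1),"tool",(R.T@w).round(1))
E
```

```text
eye [488.68395184 215.48951029 260.37809855] 1.776839442461138 tip [602.64114479 215.99803174 207.3379267 ] 0.9170484808224092
18 world [102.4   0.4 -39.3] tool [-70.1  -0.8  84.3]
-18 world [120.5   0.6 -66.8] tool [-72.5  -0.8 117.2]
18 world [100.7  -0.6 -36.6] tool [-69.9  -1.8  81.1]
-18 world [118.8  -0.4 -64.2] tool [-72.3  -1.8 114. ]
```

Call:
servo_tool --pt "0 0 0 -12 -0.2 14 36" --pt "0 0 0 -12 -0.2 14 36" --pt "0 0 0 -12 -0.2 14 36" --pt "0 0 0 -12 -0.2 14 36" --pt "0 0 0 -12 -0.2 14 36" --pt "0 0 0 -10 -0.2 12.5 36" --pt "0 0 0 0 0 0 36" --pt "0 0 0 0 0 0 36" --pt "0 0 0 0 0 0 36"

```text
time_s: 56.05
tool_pos: [0.5469, 0.215, 0.1546]
tcp_rot: [-0.006, 0.967, 0.001, 0.253]
force: [-0.7, 0.1, -0.6]
grip_width: 0.0433
gripper_force: 55.0
```

```bash
python3 st.py; python3 - <<'E'
from h import *
im=capture("top");sd=capture("side")
s=sense(); R=Ro.from_quat(s["tcp_rot"]).as_matrix(); E=s["tool_pos"]-R[:,2]*.0354-R[:,0]*.07; print("eye",E*1000,proj("top",E),proj("side",E))
H=np.array([.6026,.216,.2085]);print((R.T@(H-E)*1000).round(1))
def asc(im,x0,x1,y0,y1): print("\n".join("%d "%(y)+" ".join("%3d"%v for v in im[y,x0:x1].max(1)) for y in range(y0,y1)))
u,v=proj("top",E).astype(int); asc(im,u-17,u+18,v-16,v+16)
u,v=proj("side",E).astype(int); print(u-18); asc(sd,u-18,u+18,v-15,v+16)
E
```

```text
[546.9 215.  154.6] psi -179.24 z [ 0.489  0.005 -0.872] j [-0.35  0.19 -0.36  2.19  0.86  0.51  0.19] w 43.34687683388624 t 56.05 F [-0.7  0.1 -0.6]
eye [590.54390911 215.75366992 219.90901773] [221.81649698 185.75847265] [271.14650553 241.65071577]
[-4.9  0.1 15.9]
169  52  53  51  52  53  52  53  51  53  53  51  53  59  61  59  59  59  59  60  60  57  55  58  60  60  60  60  62  61  61  61  58  55  55  55
170  51  52  52  53  51  52  51  51  51  51  53  59  71  74  75  74  75  75  75  76  69  70  70  76  79  80  78  79  80  79  80  68  55  53  54
171  51  52  52  53  51  52  52  51  51  51  52  51  63  67  66  67  65  66  67  67  85  94  82  73  76  79  78  80  79  78  79  61  47  49  52
172  52  51  53  53  53  52  52  52  53  53  53  53  53  49  46  46  45  46  48  57  98 109 100  68  48  47  46  46  46  47  45  46  46  48  52
173  52  52  51  52  52  54  51  52  53  53  53  53  52  54  53  54  60  64  61  82 104 107  93  61  53  55  55  55  56  54  53  54  51  51  49
174  52  53  52  51  52  52  53  52  52  52  53  50  53  59  62  77  95 108  93 104 110 106  84  59  54  54  55 
[... 7667 characters left out ...]
  84  87  96 103 112 125 140 152 170 180 190 200 200 200 190 181 197 213 216 215 214 218 218 215 213 215 216
253  89  80  72  70  63  61  64  72  78  80  78  83  87  85  91 103 107 116 131 145 158 161 162 147 165 202 212 217 216 215 214 217 218 218 217 216
254  77  67  64  68  66  64  70  74  82  82  82  79  80  84  82  82  78  74  75  86  99 103 101 117 172 206 215 214 216 217 214 215 216 217 217 215
255  72  62  60  63  66  67  77  76  80  81  79  83  80  84  78  77  62  43  40  49  60  61  69 116 176 203 214 213 217 219 215 218 216 214 219 218
256  69  59  62  66  62  74  78  82  81  79  81  79  78  82  81  67  49  27  33  42  42  48  62 101 144 184 203 211 214 218 218 220 219 218 218 216
```

In both views the hook tip shows through the eye: top (222,182) inside the hole centred at (222,186), side (266,243) inside the hole centred at (271,240). Sliding it down the rod.

Call:
servo_tool --pt "0 0 0 -1.6 0 5.3 36" --pt "0 0 0 -1.6 0 5.3 36" --pt "0 0 0 -1.6 0 5.3 36" --pt "0 0 0 0 0 0 36"

```text
time_s: 56.55
tool_pos: [0.5595, 0.2147, 0.1421]
tcp_rot: [-0.006, 0.968, 0.0, 0.253]
force: [-0.7, -0.8, -0.9]
grip_width: 0.0432
gripper_force: 55.0
```

Call:
servo_tool --pt "0 0 0 0.3 0 3 36" --pt "0 0 0 0.2 0 3 36" --pt "0 0 0 0 0 0 36"

```text
time_s: 56.85
tool_pos: [0.5617, 0.2148, 0.1369]
tcp_rot: [-0.006, 0.968, 0.001, 0.253]
force: [0.1, 0.1, -0.5]
grip_width: 0.0432
gripper_force: 55.0
```

Call:
servo_tool --pt "0 0 0 0.3 0 3 36" --pt "0 0 0 0.2 0 3 36" --pt "0 0 0 0 0 2 36" --pt "0 0 0 0 0 0 36"

```text
time_s: 57.25
tool_pos: [0.5651, 0.215, 0.1297]
tcp_rot: [-0.006, 0.968, 0.001, 0.253]
force: [-1.2, -0.2, -0.3]
grip_width: 0.0435
gripper_force: 55.0
```

Call:
servo_tool --pt "0 0 0 0.5 0 2 36" --pt "0 0 0 0.5 0 2 36" --pt "0 0 0 0 0 0 36"

```text
time_s: 57.55
tool_pos: [0.5661, 0.215, 0.1258]
tcp_rot: [-0.006, 0.968, 0.001, 0.253]
force: [-2.0, -0.2, 0.1]
grip_width: 0.0439
gripper_force: 55.0
```

```bash
python3 st.py; python3 - <<'E'
from h import *
im=capture("top");sd=capture("side")
s=sense(); R=Ro.from_quat(s["tcp_rot"]).as_matrix(); E=s["tool_pos"]-R[:,2]*.0354-R[:,0]*.07; print("eye",E*1000,proj("top",E),proj("side",E))
def asc(im,x0,x1,y0,y1): print("\n".join("%d "%(y)+" ".join("%3d"%v for v in im[y,x0:x1].max(1)) for y in range(y0,y1)))
u,v=proj("top",E).astype(int); print(u-12);asc(im,u-12,u+13,v-13,v+13)
u,v=proj("side",E).astype(int); print(u-14); asc(sd,u-14,u+14,v-14,v+13)
E
```

```text
[566.1 215.  125.8] psi -179.24 z [ 0.489  0.004 -0.872] j [-0.37  0.26 -0.32  2.18  0.97  0.47  0.1 ] w 43.87183087460128 t 57.55 F [-2.  -0.2  0.1]
eye [609.79377067 215.70889919 191.07707526] [224.47888047 179.15290254] [264.28826824 247.58976135]
212
166 153 153 154 154 154 156 153 154 155 156 155 156 156 157 157 158 158 158 158 158 158 159 159 159 159
167 100 101 101 102 102 102 102 102 103 103 104 106 106 104 106 105 105 105 106 107 106 107 108 107 108
168  50  50  52  50  51  51  51  51  58  59  77  84  81  78  69  59  54  51  51  54  54  52  52  53  52
169  52  53  52  56  59  60  61  70  92 103 131 135 133 128 116  95  77  70  64  62  61  60  62  58  55
170  52  52  54  62  81  92  96 118 136 151 155 154 154 155 150 137 126 114 100  89  88  82  80  68  56
171  52  52  52  77 114 135 140 151 154 154 155 155 157 155 154 153 149 142 135 124 114  89  79  61  46
172  52  53  58 117 149 155 155 154 154 154 157 156 157 156 155 154 154 153 154 150 132  88  52  47  46
173  53  54  86 145 159 158 158 155 155 149 147 145 146 145 149 154 154 157 155 159 155 110  68  53  51
174  52  52 1
[... 4294 characters left out ...]
 212
254  87  96  93  83  81 109 146 183 204 214 227 224 212 206 206 197 189 189 200 207 212 210 211 214 219 223 218 211
255  92  98  87  67  71  87 119 156 186 204 210 213 210 209 207 208 210 213 217 214 210 210 211 210 218 219 214 211
256  94  86  76  66  63  72  87 125 153 169 186 197 201 204 205 208 213 216 224 213 211 209 213 215 215 215 216 212
257  86  72  68  66  63  66  77  99 111 125 138 154 170 180 189 200 203 210 214 208 200 204 211 212 215 216 213 216
258  79  67  65  65  68  66  74  79  85  88  94 105 118 138 146 156 170 186 189 172 173 200 213 215 214 215 215 216
259  70  66  65  63  63  66  75  75  76  83  83  82  90  92 102 108 118 131 134 127 164 200 215 215 215 216 214 214
```

The rod shows through the hole in both views and passes under the ring's far edge, with about 20 mm threaded. Releasing.

Call:
servo_tool --pt "0 0 0 0 0 0 50" --pt "0 0 0 0 0 0 64" --pt "0 0 0 0 0 0 64" --pt "0 0 0 0 0 0 64" --pt "0 0 0 0 0 0 64" --pt "0 0 0 0 0 -20 64" --pt "0 0 0 0 0 -40 64" --pt "0 0 0 0 0 -40 64" --pt "0 0 0 0 -40 -20 64" --pt "0 0 0 0 -50 0 64" --pt "0 0 0 0 -50 0 64" --pt "0 0 0 0 -40 0 64"

```text
time_s: 58.85
tool_pos: [0.5094, 0.0316, 0.2317]
tcp_rot: [-0.005, 0.967, 0.0, 0.254]
force: [0.2, -0.1, 0.5]
grip_width: 0.0639
gripper_force: 0.0
```

```bash
python3 st.py; python3 - <<'E'
from h import *
im=capture("top");sd=capture("side"); cv2.imwrite("pics/f.png",im)
plates(im,.04)
m=(sd.max(2)>140).astype(np.uint8); 
print("\n".join("%d "%y+"".join("%4d"%v for v in sd[y,236:290:2].max(1)) for y in range(228,310,3)))
def asc(im,x0,x1,y0,y1): print("\n".join("%d "%(y)+" ".join("%3d"%v for v in im[y,x0:x1].max(1)) for y in range(y0,y1)))
asc(im,210,240,166,192)
E
```

```text
[509.4  31.6 231.7] psi -179.35 z [ 0.491  0.004 -0.871] j [-0.11 -0.11 -0.15  2.29  0.25  0.48  1.12] w 63.88247574743106 t 58.85 F [ 0.2 -0.1  0.5]
(319, 206) c [551.4 -25.5] LW [np.float32(46.2), np.float32(75.0)] yaw 0.5 lo [501.4 -26. ]
(221, 121) c [796.7 260. ] LW [np.float32(260.6), np.float32(279.0)] yaw 89.3 lo [796.2 210. ]
228  229 229 228 229 229 229 230 229 231 228 197 120  87  81  84  82  81  82  81  82  79  98 164 100  59  30  42
231  231 229 229 229 229 230 228 230 226 189 115  81  78  84  86  78  80  77  81  80  79  76  86  59  28  42  83
234  232 229 229 230 228 229 231 221 183 104  80  82  77  83  84  78  77  79  84  80  79  79  60  28  41  84  85
237  230 228 229 228 229 231 220 176 104  82  79  80  78  85  81  79  84  85  80  82  79  78  45  42  82  81  88
240  230 230 228 229 231 214 169  92  80  80  82 101 104  84  84  78  79  83  81  80  80  72  59  75  86  87  87
243  231 231 230 230 212 164  92  74  81 108 163 142  90  88 118 169 108  82  79  74  77  65  59  69  78  89  86
246  230 232 230 208 154  87  80  83 124 198 103  93 120 122 109 112  82  79  82  76 
[... 4924 characters left out ...]
 148 148 149 149 148 149 149 150 150 110  93  92  93 138 150 149 149 149 150 149
187 147 147 146 147 146 147 148 148 147 148 147 147 147 147 147 149 148 149 148 110  92  93  92 138 149 149 149 149 150 149
188 147 145 147 146 146 146 147 147 147 148 149 149 148 149 148 149 148 149 149 110  93  93  92 138 150 150 150 150 150 150
189 145 144 144 145 145 144 146 145 146 146 147 146 146 148 148 147 147 147 147 108  90  91  92 137 148 148 148 149 149 147
190 141 142 142 142 142 142 143 144 144 143 144 144 143 144 143 143 144 143 144 106  88  90  89 134 145 145 145 145 145 147
191 144 145 143 143 144 144 145 144 144 145 147 145 146 146 145 146 146 147 147 107  90  89  90 134 147 147 146 147 147 147
```

Call:
servo_tool --pt "0 0 0 0 0 -20 64" --pt "0 0 0 0 0 -20 64" --pt "0 0 0 0 0 0 64" --pt "0 0 0 0 0 0 64" --pt "0 0 0 0 0 0 64" --pt "0 0 0 0 0 0 64" --pt "0 0 0 0 0 0 64"

```text
time_s: 59.65
tool_pos: [0.49, 0.0343, 0.2652]
tcp_rot: [-0.006, 0.968, 0.001, 0.252]
force: [-0.6, 0.1, 0.2]
grip_width: 0.0639
gripper_force: 0.0
```

```bash
python3 - <<'E'
from h import *
sd=capture("side"); print("\n".join("%d "%y+"".join("%4d"%v for v in sd[y,246:272:2].max(1)) for y in range(240,264,3)))
print(hand_in())
E
```

```text
240  217 167  94  77  79  84 101 102  83  81  81  84  83
243  161  89  83  81 110 165 146  92  85 118 173 112  81
246   87  84  80 129 199 102  97 116 123 105 110  84  81
249   85  76 105 196 126 111 113  89  78  81  81  81  80
252   76  89 177 159  78  82  81 104  77  82  81  81  78
255   82 101 150  87  66  62 114  98  88  81  80  79  39
258   79 111 139  77  63  89 108  79  81  80  78  46  38
261   83 118 115  79  86  85  84  80  79  80  45  41  45
the job is handed in; nothing more can be done
None
```

I handed the job in at about 60 s: four plates added to the one already laid (five in all, flush at the back stop), the knob turned about 69° clockwise to locked, and the tag hanging by its eye on the hook. I did not measure the foot's lift or check the cup, cutter and spoon at the end; plate C slipped from the grip once and was picked up again, and while feeling for the counter I pressed the fingertips to about 70 N.

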